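Clear a cabinet door panel, square it and set out its handle

ROBOT

A 6-joint arm with a two-finger parallel gripper is mounted at the origin on the work surface. World frame = base frame: x ahead of the robot, y to its left, z up, the work surface at z = 0. Lengths are in m, angles in rad, forces in N, time in s.
With the tool pointing down it reaches from about 0.375 to 0.975 m from the base axis. Payload 3.8 kg.
Tool frame: the origin (TCP) lies between the finger pads; the fingertips stand 8 mm ahead of it and the grasp point (between the pads) lies 11 mm behind it (tcp_to_tips is the distance from the TCP to the fingertips, in m); z points along the fingers, y is the line along which they close (so a half turn about z gives the same grasp; the last joint's range is limited). The gripper opens to 85 mm and grips with 20 to 120 N. Pads are 22 mm wide; open, the fingers measure 114 mm over their backs; the gripper's body (76 mm by 85 mm) begins 54 mm behind the grasp point. The pads swing forward as they close: fully open they stand 13 mm farther back than shut.
Start: joints at [1.204, 0.264, 1.604, -0, 1.274, -0.037], TCP at [0.219, 0.639, 0.239] pointing down, gripper open.
Joint ranges: [-2.63, 2.63], [-0.94, 2.18], [0.31, 2.57], [-1.31, 4.45], [0, 2.66], [-2.55, 2.55]. Speed limits (rad/s): [2.57, 2.57, 3.14, 3.14, 3.14, 3.14].

INTERFACE

Orientations are given as a rotation vector (axis times angle).
In Python, from workcell import * gives the robot as it stands.
- The arm moves only by the tool move_arm, never from a script. Its argument "series" is one flat list of numbers, 7 for each row, row after row: the finger opening in cm, from 0 to 8.54, then the shift along the tool's x, y, z in cm, then the turn, a rotation vector about the tool's x, y, z in degrees. A call has 1 to 5 rows; each row shifts and turns the commanded pose from where the row before left it, along the tool's axes as they then stand; what a row does not reach is not made up. A row lasts 1/8 s, in which the tool goes at most 62.5 mm and 10.7 degrees, less where a joint would pass 70% of its speed; a pose out of reach is approached as far as the arm can. A call is refused whole if a number of a shift passes 6.25 or a number of a turn 10.7, either way. A call with a gripper value outside its range is refused whole. The fingers move at their own pace and stop on an object; "grip_force" is the grip in N (left out, the last holds). Time passes only in rows, so rows that do not move let the fingers close. It gives the time, the measured TCP pose, the force, the opening and the grip force at its end, in the units of the state.
- read_state(): the state, without advancing time (a new reading comes with each control period).
- read_camera(name): name is "scene" or "top" or "wrist"; returns the picture (420x560x3 uint8, red, green, blue); there is no depth.
- calibration(name): a dict with "camera_matrix" (3x3 intrinsics, pixels), "k1" (the pictures are not rectified: a ray, as slopes to the right and down, at radius r is drawn at 1 + k1 r^2 times it, then the intrinsics apply), "rvec" (rotation vector, rad) and "tvec" (3), from world to camera coordinates, as OpenCV has them. Camera axes: x right, y down, z forward; pixel columns grow to the right and rows downward; lengths in m; the calibration is good to about 2 mm. A picture is of the moment at which its call begins: read the wrist's pose just before it. calibration takes no time and is no camera call; for the wrist camera it gives the pose at the moment of the call.
- finish_job(): hands the job in; it is judged then, once.
The state is a dict: "time": time; "q": joint angles; "joint_vel": joint speeds; "joint_torque": joint torques, N m; "tool_pos": TCP position; "tcp_rot": TCP orientation; "wrist_force": force on the tool from outside, world axes, zero at the start; "torque": the same for the moment, N m; "width": opening from 0.0 (shut) to 1.0 (fully open); "grip_force": force on a finger pad.
Only numpy, scipy, OpenCV 4.12 (cv2) and the standard library are available. Lean on these libraries where they do the work, as an engineer would, in place of code of your own. Each camera call takes 0.05 s, during which the arm holds its last target. There are 200 camera calls.

TASK

Set out the handle on the white cabinet door panel: pick up the white scraper block and push all the chipboard offcuts off the panel into the grey tray at its end (with the scraper, not the fingers), then stand the scraper back on its cork mat. After that, lay the T-square with its stock standing flat on the work surface and flush along the panel's near long edge, blade over the panel, so that the pencil line shows along the middle of the blade's slot, and let go. Last, stand the steel bar handle on its feet on the panel, wholly on it, up against the left side of the blade (left as seen from the robot) and parallel to it, and leave the other things on the counter alone.

Things in the scene. Friction and masses are not known exactly. Their poses are not given: they have to be found in the camera images.
- door: the white cabinet door panel, 180 mm (its x) by 260 mm (its y) by 18 mm, lying fixed on a 14 mm cork pad, so that its top is 32 mm above the work surface. Origin: panel centre, at the height of the work surface. Its x points away from the robot, so the near long edge is the face x = -90 mm, from 14 to 32 mm high
- mark: the pencil line on the panel's top, 85 mm long by 3 mm wide, running along the panel's x, straight back from near the near long edge. Origin: its middle, on the panel's top; axes parallel to the panel's
- tray: the low grey open tray, fixed on the work surface against one short end of the panel (either end, 2 mm gap): 176 mm (its x, parallel to the panel's x) by 106 mm (y) by 24 mm high, walls and floor 3 mm. Origin: centre of its underside
- mat: the scraper's cork mat, 110 mm (x, parallel to the panel's x) by 100 mm, 3 mm thick, fixed beside the other short end of the panel (5 mm gap). Origin: centre of its underside
- scraper: the loose white scraper block, 150 g: a foot 70 mm (its x) by 40 mm (y) by 16 mm with a central upright grip rib 50 mm (x) by 14 mm (y) that rises to 70 mm. It starts upright on its mat, its x roughly parallel to the panel's x. Origin: centre of its underside; z up
- square: loose T-square, 400 g, standing on its stock at the right, blade to the right. Stock 40 (x) x 150 (y) x 36 mm; grip rib on it 14 mm thick (centred at x = -4), 70 long (y), up to 72 high; aluminium blade 44 wide, 4 thick, underside 36 high, from x = 5 to 142, with a 12 mm slot along its middle up to x = 130. Origin: centre of the stock's underside; z up. Centre of mass near x = 7
- face_left (a point): point on the stock's flat front face (the face that goes against the panel), 70 mm to +y of the square's middle, 18 mm above its underside
- face_right (a point): the same, 70 mm to -y of the square's middle
- handle: the loose steel bar handle, 120 g: a bar 128 mm (its x) by 14 mm (y), from 28 to 40 mm high, on two feet at its ends, 14 mm (x) by 22 mm (y). It starts standing on its feet on the work surface at the left front, lying crosswise. Origin: centre of its underside, level with the feet's undersides; z up
- slot (a point): point on the middle line of the blade's slot, 60 mm ahead of the square's origin, 38 mm above its underside
- chip0: a loose bare chipboard offcut, 22 x 16 mm and 10 mm thick, 10 g, lying on the panel; may be absent. Origin: centre of its underside
- chip1: a loose bare chipboard offcut, 18 x 18 mm and 10 mm thick, 10 g, lying on the panel; may be absent. Origin: centre of its underside
- chip2: a loose bare chipboard offcut, 24 x 14 mm and 10 mm thick, 10 g, lying on the panel; may be absent. Origin: centre of its underside
- chip3: a loose bare chipboard offcut, 16 x 16 mm and 10 mm thick, 10 g, lying on the panel; may be absent. Origin: centre of its underside
- chip4: a loose bare chipboard offcut, 20 x 15 mm and 10 mm thick, 10 g, lying on the panel; may be absent. Origin: centre of its underside
- chip5: a loose bare chipboard offcut, 18 x 22 mm and 10 mm thick, 10 g, lying on the panel; may be absent. Origin: centre of its underside
- chip6: a loose bare chipboard offcut, 22 x 18 mm and 10 mm thick, 10 g, lying on the panel; may be absent. Origin: centre of its underside
- screwdriver: a screwdriver lying at the left; leave alone
- hinge: a steel concealed hinge: cup 35 mm across with a 60 mm arm, origin under the cup; leave alone
- tape: a black tape measure, 70 x 40 x 65 mm; leave alone
- screwjar: a clear jar with a white cap, 60 mm across, 80 mm tall; leave alone
- mug: a white mug, 80 mm across, 90 mm tall; leave alone
- pencil: a flat carpenter's pencil, 180 mm long; leave alone
Things that resemble listed ones, but are neither listed nor needed, are in the scene too. Several things look just like the square: the one meant starts farthest from the robot's base.

How it is judged:
By the outcome, as a careful person would: the job done as asked, in the order asked, and still so for the second after the job is handed in, with the robot touching nothing.
Of chip0, chip1, chip2, chip3, chip4, chip5, chip6 only 4 to 7 are there at a start; the rules pass over those that are not, and their reading is None.
At some moment in a run one of scraper, square may be knocked a few centimetres aside while the robot is not near it.
Once in a run the grip may slacken for a moment while it holds something.
It also fails if it takes over 210 s, if anything falls off the work surface, if the arm or the gripper's body presses on something with over 40 N, if the wrist force passes 120 N, or if a joint passes its speed limit or range.

## Working session

There is one attempt and no reset: what is moved stays moved. The work goes in short steps, Python scripts to look and compute and a tool call to move; the robot and the scene stay as the last step left them, time stands still between calls to the robot, and variables do not carry over. Pictures are saved under pics/ and viewed, at most 14 in all, crops included, and the job is handed in when it is done.

Besides the shell and the picture viewer there is one more tool, called after ">>>" by a JSON object that holds its "api" and its "payload", one argument or row to a line. move_arm: Moves the arm, as the interface text tells. Its arguments: {"type":"object","properties":{"series":{"type":"array"},"grip_force":{"type":"number"}},"required":["series"]}

```bash
mkdir -p pics; ls; cat > h.py <<'E'
from workcell import *
import numpy as np, cv2
def cal(n):
    c=calibration(n);R=cv2.Rodrigues(np.array(c["rvec"],float))[0];return np.array(c["camera_matrix"],float),float(c["k1"]),R,np.array(c["tvec"],float).ravel()
def rays(c,px):
    K,k1,R,t=c;px=np.atleast_2d(np.array(px,float))
    d=np.c_[(px[:,0]-K[0,2])/K[0,0],(px[:,1]-K[1,2])/K[1,1]];u=d.copy()
    for _ in range(20): u=d/(1+k1*(u**2).sum(1))[:,None]
    return -R.T@t,(R.T@np.c_[u,np.ones(len(u))].T).T
def onz(c,px,z):
    o,d=rays(c,px);return o+d*((z-o[2])/d[:,2])[:,None]
def proj(c,P):
    K,k1,R,t=c;q=(R@np.atleast_2d(P).T).T+t;u=q[:,:2]/q[:,2:];u=u*(1+k1*(u**2).sum(1))[:,None]
    return u*[K[0,0],K[1,1]]+[K[0,2],K[1,2]]
def two(c1,p1,c2,p2):
    a,d=rays(c1,p1);b,e=rays(c2,p2);d=d[0];e=e[0]
    s=np.linalg.lstsq(np.c_[d,-e],b-a,rcond=None)[0];P=a+s[0]*d;Q=b+s[1]*e
    return (P+Q)/2,np.linalg.norm(P-Q)
def shot(n,f=None):
    c=cal(n);im=read_camera(n)[:,:,::-1].copy()
    if f: cv2.imwrite("pics/"+f,im)
    return c,im
E
python3 - <<'E'
from h import *
for n in("scene","top"):
    c,im=shot(n,n+"0.png");print(n,-c[2].T@c[3],c[0][0,0],c[2][2])
    if n=="top": print(onz(c,[[0,0],[559,0],[0,419],[559,419]],0))
s=read_state();print(s)
E
```

```text
pics
scene [1.47953083 0.02558782 0.96708702] 512.0732819796224 [-0.71414518  0.01852036 -0.69975257]
top [0.43781032 0.04100566 1.11725703] 398.689765962535 [ 0.08916183 -0.00963845 -0.99597052]
[[ 1.139418    0.89450586  0.        ]
 [ 1.19030274 -0.80952737  0.        ]
 [-0.07138481  0.79019893  0.        ]
 [-0.0442692  -0.75864567  0.        ]]
{'time': 0.1, 'q': array([ 1.20412722e+00,  2.64695239e-01,  1.60523025e+00,  2.29391805e-05,
        1.27370887e+00, -3.69181226e-02]), 'joint_vel': array([-0.0005062 , -0.00048778, -0.0044405 , -0.00083379,  0.00034179,
        0.00064814]), 'joint_torque': array([ 2.07921471e-04, -5.16702068e+01, -3.68588090e+01, -6.22681614e-05,
        6.32753319e-03,  4.34024707e-05]), 'tool_pos': array([0.21834597, 0.63803113, 0.23807865]), 'tcp_rot': array([-0.51556757, -3.09856075,  0.00313469]), 'wrist_force': array([ 0.88146181, -0.045663  ,  0.73279094]), 'torque': array([ 0.018739  ,  0.02919909, -0.00556955]), 'grip_force': 0.0, 'width': 0.9985782634073381}
```

View pics/top0.png

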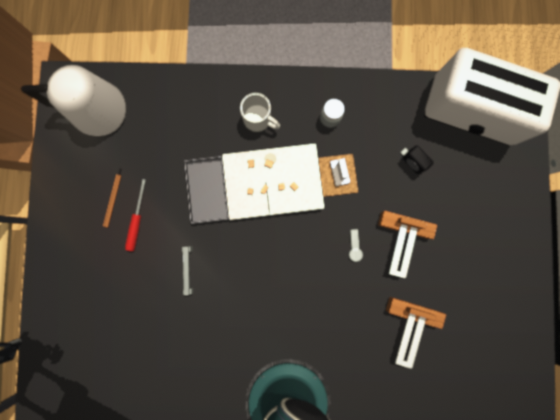

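View pics/scene0.png

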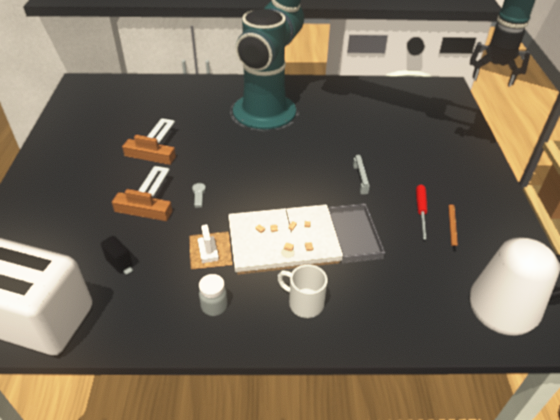

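The top view shows the panel at (225–322, 148–217) px with orange chips on it. The tray is on its left (+y), and the mat with the scraper is on its right at (341,173). The handle is at (186,270).

There are two square-like things: A with its stock at (408,224) and B with its stock at (417,313). Base is at about (288,400) px, so A is farther and is the one meant. I'll confirm that in a crop and measure.

```bash
cat > m.py <<'E'
from h import *
def blobs(m,mn,mx=1e9):
    n,l,st,ce=cv2.connectedComponentsWithStats(m.astype(np.uint8))
    return [(ce[i],st[i],l==i) for i in range(1,n) if mn<=st[i][4]<=mx]
E
python3 - <<'E'
from m import *
np.set_printoptions(precision=4,suppress=True)
ims={}
for n in("top","scene"):
    c=cal(n);im=cv2.imread(f"pics/{n}0.png");ims[n]=(c,im);h=cv2.cvtColor(im,cv2.COLOR_BGR2HSV)
    # panel
    w=((h[...,2]>170)&(h[...,1]<50)).astype(np.uint8); w=cv2.morphologyEx(w,cv2.MORPH_CLOSE,np.ones((15,15)))
    for ce,st,m in blobs(w,2500,9000):
        r=cv2.minAreaRect(np.argwhere(m)[:,::-1].astype(np.float32));b=cv2.approxPolyDP(cv2.findContours(m.astype(np.uint8),0,2)[0][0],8,True)[:,0]
        print(n,"white",ce,st,b.tolist());print(onz(c,b,.032)[:,:2].tolist())
    o=(h[...,0]>5)&(h[...,0]<28)&(h[...,1]>70)&(h[...,2]>80)
    for ce,st,m in blobs(o,8,3000):
        print(n,"or",ce,st[4],h[m].mean(0).round(),onz(c,ce,.037)[0])
c,im=ims["top"]
cr=cv2.resize(im[200:380,330:470],None,fx=3.2,fy=3.2,interpolation=cv2.INTER_CUBIC);
cr2=cv2.resize(im[135:235,180:365],None,fx=4.2,fy=4.2,interpolation=cv2.INTER_CUBIC)
cv2.imwrite("pics/crA.png",cr);cv2.imwrite("pics/crB.png",cr2)
for n,z,p in (("stockA",.036,(408,224)),("stockB",.036,(417,313)),("scraper",.07,(341,173)),("handle",.04,(186,270))): print(n,onz(c,p,z)[0],np.linalg.norm(onz(c,p,z)[0][:2]))
E
```

```text
top white [504.6389  88.9417] [ 447   48  113   82 5868] [[458, 52], [449, 97], [540, 129], [559, 117], [559, 77]]
[[0.9897928554613405, -0.469473917220906], [0.8540210773822454, -0.43939771739027705], [0.7697569695509148, -0.7033416431030097], [0.8072850088310619, -0.7622069283097348], [0.9274086336246896, -0.7691098362627924]]
top white [278.4647 180.2446] [ 222  144  128   75 6957] [[345, 161], [318, 161], [315, 144], [223, 154], [228, 215], [322, 208], [323, 184], [349, 182]]
[[0.6609658639758885, -0.14309750895322235], [0.6590230550785656, -0.0681892938436318], [0.7067288032001408, -0.05920660691948383], [0.6721967856704552, 0.19481592473990988], [0.5037482336452701, 0.17510940894777074], [0.5288905540647276, -0.08096324966275645], [0.5951852805568744, -0.08284398221539728], [0.6025210538856811, -0.15458522639360694]]
top or [337.6688 175.893 ] 1075 [ 16. 132. 186.] [ 0.6179 -0.1223  0.037 ]
top or [268.6981 162.9434] 53 [ 20.  97. 239.] [0.6492 0.0678 0.037 ]
top or [250.6136 163.25  ] 44 [ 18. 102. 238.] [0.6471 0.1174 0.037 ]
top or [ 14.6057 192.0397] 1486 [ 17. 137. 140.] [
[... 2978 characters left out ...]
41 227.8537] 41 [ 19. 100. 244.] [0.5861 0.0297 0.037 ]
scene or [210.8295 250.8621] 1044 [ 16. 127. 204.] [ 0.6636 -0.1213  0.037 ]
scene or [288.3125 246.8906] 64 [ 19.  99. 239.] [0.65   0.0654 0.037 ]
scene or [308.5455 246.3636] 55 [ 18. 104. 237.] [0.6481 0.1147 0.037 ]
scene or [326.625  263.0375] 80 [ 16.  94. 141.] [0.7007 0.155  0.037 ]
scene or [266.1675 269.8079] 203 [ 16.  95. 143.] [0.7216 0.0124 0.037 ]
scene or [550.1183 408.4796] 465 [ 18. 130. 221.] [1.0589 0.5544 0.037 ]
stockA [ 0.4902 -0.3167  0.036 ] 0.583614077067525
stockB [ 0.2513 -0.3408  0.036 ] 0.42339557403990424
scraper [ 0.6204 -0.1262  0.07  ] 0.6331288876992793
handle [0.3533 0.2816 0.04  ] 0.4517618043691874
```

View pics/crA.png

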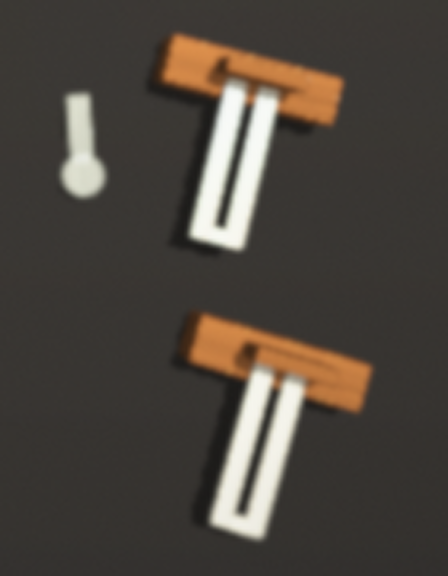

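View pics/crB.png

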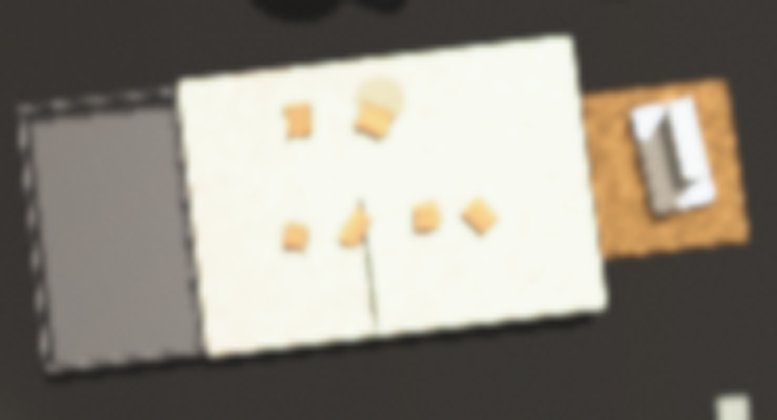

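Six chips are present: four across the middle near the line and two near the far edge, one beside a round stain. Square A has its stock at crop (250,80), at range 0.584 m against 0.423 m for B, so A is the one.

Next I'll plan a wrist look over the panel and scraper.

```bash
cat >> h.py <<'E'
def tool():
    s=read_state();return np.array(s["tool_pos"]),cv2.Rodrigues(np.array(s["tcp_rot"]))[0],s
def plan(target,yaw=None,rmax=5.0):
    """prints turn (deg about tool z), tilt error and shift in cm in tool axes (before and after turn). yaw: world deg of tool y (mod 180)"""
    p,R,s=tool();ty=np.degrees(np.arctan2(R[1,1],R[0,1]));d=(np.array(target)-p)*100
    out=f"t={s['time']:.1f} pos={p.round(4)} yaw={ty:.2f} q6={s['q'][5]:.2f} w={s['width']:.3f} zaxis={R[:,2].round(4)} "
    a=0
    if yaw is not None: a=(yaw-ty+90)%180-90
    R2=cv2.Rodrigues(np.array([0,0,np.radians(a)]))[0]@R
    print(out);print(" turn z(deg)=%.2f"%(-a)," shift first=",(R.T@d).round(2)," shift after turn=",(R2.T@d).round(2), "rows",np.ceil(np.abs(d).max()/rmax))
E
python3 - <<'E'
from h import *
np.set_printoptions(precision=4,suppress=True)
c=cal("wrist");p,R,s=tool()
o=-c[2].T@c[3];print("cam in tool",R.T@(o-p),"axes in tool\n",R.T@c[2].T,c[0],c[1])
plan([.55,-.02,.40],95.6)
E
```

```text
cam in tool [ 0.0823 -0.0004 -0.1354] axes in tool
 [[-0.0003 -0.9471 -0.321 ]
 [ 1.     -0.0004  0.0002]
 [-0.0003 -0.321   0.9471]] [[323.7071   0.     283.0583]
 [  0.     323.7071 202.8314]
 [  0.       0.       1.    ]] -0.04091119527127416
t=0.1 pos=[0.2183 0.638  0.2381] yaw=71.11 q6=-0.04 w=0.999 zaxis=[-0.0008 -0.0019 -1.    ] 
 turn z(deg)=-24.49  shift first= [-52.68 -51.55 -16.09]  shift after turn= [-26.58 -68.76 -16.05] rows 14.0
```

>>> {"api": "move_arm", "payload": {
  "series": [8.54, 0, 0, 0, 0, 0, -8.2, 8.54, 0, 0, 0, 0, 0, -8.2, 8.54, 0, 0, 0, 0, 0, -8.1, 8.54, -2.1, -4.9, -0.1, 0, 0, 0, 8.54, -2.1, -4.9, -0.1, 0, 0, 0],
  "grip_force": 60
}}

```text
time: 0.72
tool_pos: [0.27, 0.5441, 0.2403]
tcp_rot: [0.156, -3.137, 0.002]
wrist_force: [0.7, -0.4, 1.0]
width: 1.002
grip_force: 0.0
```

>>> {"api": "move_arm", "payload": {
  "series": [8.54, -2.1, -4.9, -0.1, 0, 0, 0, 8.54, -2.1, -4.9, -0.1, 0, 0, 0, 8.54, -2.1, -4.9, -0.1, 0, 0, 0, 8.54, -2.1, -4.9, -0.1, 0, 0, 0, 8.54, -2.1, -4.9, -0.1, 0, 0, 0]
}}

```text
time: 1.35
tool_pos: [0.3987, 0.3099, 0.2459]
tcp_rot: [0.154, -3.138, 0.0]
wrist_force: [0.7, 0.3, 0.3]
width: 0.998
grip_force: 0.0
```

>>> {"api": "move_arm", "payload": {
  "series": [8.54, -2.1, -4.9, -0.1, 0, 0, 0, 8.54, -2.1, -4.9, -0.1, 0, 0, 0, 8.54, -2.1, -4.9, -0.1, 0, 0, 0, 8.54, -2.1, -4.9, -0.1, 0, 0, 0, 8.54, -2.1, -4.9, -0.1, 0, 0, 0]
}}

```text
time: 1.98
tool_pos: [0.5271, 0.0764, 0.251]
tcp_rot: [0.153, -3.137, -0.0]
wrist_force: [0.3, 0.9, 0.8]
width: 1.0
grip_force: 0.0
```

>>> {"api": "move_arm", "payload": {
  "series": [8.54, -2.1, -4.9, 0, 0, 0, 0, 8.54, 0, 0, 0, 0, 0, 0, 8.54, 0, 0, 0, 0, 0, 0]
}}

```text
time: 2.35
tool_pos: [0.552, 0.0314, 0.2506]
tcp_rot: [0.152, -3.136, -0.001]
wrist_force: [0.1, 0.4, -0.1]
width: 0.998
grip_force: 0.0
```

```bash
python3 - <<'E'
from m import *
np.set_printoptions(precision=4,suppress=True)
plan([.62,-.126,.2],95.6)
c,im=shot("wrist","w0.png")
E
```

```text
t=2.4 pos=[0.552  0.0314 0.2506] yaw=95.55 q6=-1.66 w=0.998 zaxis=[-0.0015  0.0005 -1.    ] 
 turn z(deg)=-0.05  shift first= [ -5.26 -16.32   5.04]  shift after turn= [ -5.24 -16.33   5.04] rows 4.0
```

View pics/w0.png

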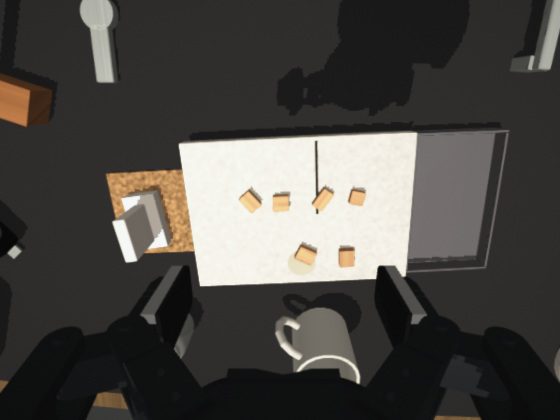

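The wrist view shows the panel with corners at about (181,143), (416,132), (410,277) and (199,287). The line is at x≈317, the six chips are clear, the scraper is at (140,225) on its mat, and the tray is at right. I'll measure the panel, line and chips, then take a second view nearer the scraper.

```bash
cat >> m.py <<'E'
def quad(m):
    """subpixel-ish quad: hull -> 4 lines fitted to contour points"""
    ct=max(cv2.findContours(m.astype(np.uint8),cv2.RETR_EXTERNAL,cv2.CHAIN_APPROX_NONE)[0],key=len)
    hull=cv2.convexHull(ct);e=1
    q=hull
    while len(q)>4 and e<60: q=cv2.approxPolyDP(hull,e,True);e+=.5
    q=q[:,0].astype(float);P=ct[:,0].astype(float);L=[]
    for i in range(4):
        a,b=q[i],q[(i+1)%4];u=(b-a)/np.linalg.norm(b-a);s=(P-a)@u;n=np.abs((P-a)@[-u[1],u[0]])
        k=(n<4)&(s>.08*np.linalg.norm(b-a))&(s<.92*np.linalg.norm(b-a))
        vx,vy,x0,y0=cv2.fitLine(P[k].astype(np.float32),cv2.DIST_HUBER,0,.01,.01).ravel();L.append(np.cross([x0,y0,1],[x0+vx,y0+vy,1]))
    r=[np.cross(L[i-1],L[i]) for i in range(4)]
    return np.array([x[:2]/x[2] for x in r])
E
cat > p.py <<'E'
from m import *
np.set_printoptions(precision=4,suppress=True)
def panel(c,im,z=.032):
    h=cv2.cvtColor(im,cv2.COLOR_BGR2HSV)
    w=((h[...,2]>150)&(h[...,1]<60)).astype(np.uint8)
    w=cv2.morphologyEx(w,cv2.MORPH_OPEN,np.ones((3,3)))
    k=proj(c,[.61,.10,.032])[0];best=max(blobs(w,3000),key=lambda b:b[1][4])
    f=np.zeros_like(w);cv2.drawContours(f,[max(cv2.findContours(best[2].astype(np.uint8),0,1)[0],key=cv2.contourArea)],-1,1,-1)
    q=quad(f);return q,onz(c,q,z),h,f
E
python3 - <<'E'
from p import *
c=cal("wrist");im=cv2.imread("pics/w0.png")
q,P,h,f=panel(c,im);print(q);print(P)
print("sides",[np.linalg.norm(P[i]-P[i-1]) for i in range(4)],"centre",P.mean(0))
g=cv2.cvtColor(im,cv2.COLOR_BGR2GRAY);fe=cv2.erode(f,np.ones((7,7)))
for ce,st,m in blobs((g<90)&(fe>0)&(h[...,1]<120),40):
    yx=np.argwhere(m);v=cv2.fitLine(onz(c,yx[:,::-1],.032)[:,:2].astype(np.float32),2,0,.001,.001).ravel();W=onz(c,yx[:,::-1],.032);print("line",ce,st,v,W[:,0].min(),W[:,0].max(),"yaw",np.degrees(np.arctan(v[1]/v[0])))
o=(h[...,1]>90)&(h[...,2]>120)&(f>0)
for ce,st,m in blobs(o,30): print("chip",ce,st[4],onz(c,ce,.038)[0])
# height check: triangulate panel corners wrist/top
ct=cal("top")
for a,b in zip(q,proj(ct,P)): print(a.round(1),"expected in top",b.round(1))
# tray
E
```

```text
[[417.0127 131.6265]
 [404.8513 276.6103]
 [199.8848 285.5573]
 [178.4743 143.0211]]
[[ 0.4936  0.172   0.032 ]
 [ 0.6718  0.198   0.032 ]
 [ 0.7097 -0.0591  0.032 ]
 [ 0.5314 -0.0852  0.032 ]]
sides [np.float64(0.2598948519591852), np.float64(0.18002729281884058), np.float64(0.2598330435330821), np.float64(0.18021793703015276)] centre [0.6016 0.0564 0.032 ]
line [316.1774 170.6452] [316 141   4  54  62] [0.9897 0.143  0.5478 0.0685] 0.5148253044596076 0.574620029327837 yaw 8.2194195
chip [322.3651 198.619 ] 252 [0.5776 0.0789 0.038 ]
chip [249.9476 200.8185] 248 [ 0.5882 -0.0025  0.038 ]
chip [356.5248 197.1782] 202 [0.5721 0.1172 0.038 ]
chip [280.5043 202.3718] 234 [0.5866 0.0322 0.038 ]
chip [305.0806 254.6007] 273 [0.6497 0.0679 0.038 ]
chip [346.0697 257.9754] 244 [0.6495 0.1178 0.038 ]
[417.  131.6] expected in top [229.  218.7]
[404.9 276.6] expected in top [221.9 154.1]
[199.9 285.6] expected in top [315.  142.9]
[178.5 143. ] expected in top [323.5 207.1]
```

>>> {"api": "move_arm", "payload": {
  "series": [8.54, -1, -4, 1, 0, 0, 0, 8.54, -1, -4, 1, 0, 0, 0, 8.54, 0, -4, 1, 0, 0, 0, 8.54, 0, -4, 1, 0, 0, 0, 8.54, 0, 0, 0, 0, 0, 0]
}}

```text
time: 3.02
tool_pos: [0.5872, -0.1264, 0.2101]
tcp_rot: [0.152, -3.136, -0.001]
wrist_force: [-0.3, 0.1, -0.2]
width: 0.999
grip_force: 0.0
```

```bash
python3 - <<'E'
from p import *
plan([.62,-.126,.2],95.6)
c,im=shot("wrist","w1.png")
E
```

```text
t=3.0 pos=[ 0.5872 -0.1264  0.2101] yaw=95.54 q6=-1.92 w=0.999 zaxis=[-0.0022  0.0003 -1.    ] 
 turn z(deg)=-0.06  shift first= [-3.27 -0.27  1.  ]  shift after turn= [-3.27 -0.28  1.  ] rows 1.0
```

View pics/w1.png

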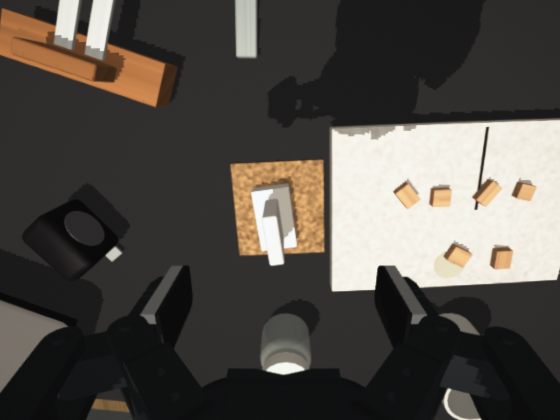

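The second view shows the scraper on the mat at (275,220), with its foot corners near (252,190), (290,183), (297,247) and (259,251), and the jar at (285,345) clear of it. The panel size came out at 259.9 × 180.0 mm, which matches. I'll enlarge the scraper in both views to triangulate it.

```bash
python3 - <<'E'
import cv2,numpy as np
a=cv2.imread("pics/w0.png")[165:275,95:205];b=cv2.imread("pics/w1.png")[165:275,222:332]
o=np.hstack([cv2.resize(x,(396,396),interpolation=cv2.INTER_CUBIC) for x in(a,b)]);cv2.imwrite("pics/cs.png",o)
E
```

```text
(no output)
```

View pics/cs.png

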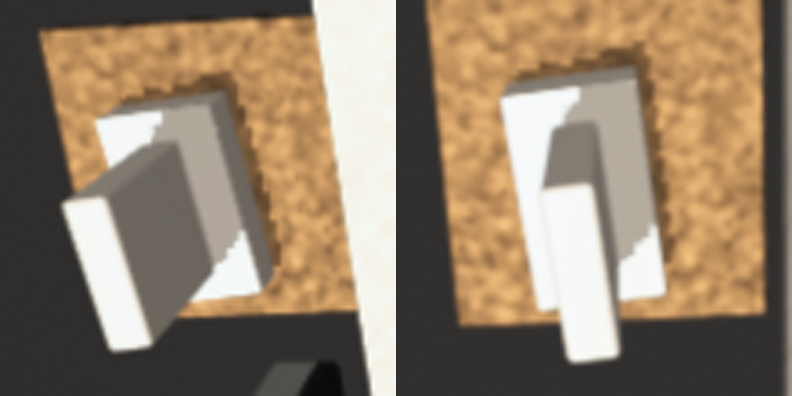

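Rib top, left crop: (64,205), (105,196), (152,345), (110,351). Right crop: (542,190), (592,183), (620,355), (569,362). Foot top, right crop: (502,96), (637,80), (665,293), (540,308).

```bash
cat >> h.py <<'E'
CO=np.array([.0823,-.0004,-.1354])
def calfrom(pos,rot):
    c=cal("wrist");p,R,_=tool();A=c[2]@R  # tool->cam rot
    R1=cv2.Rodrigues(np.array(rot,float))[0];Rc=A@R1.T;off=R.T@(-c[2].T@c[3]-p)
    return c[0],c[1],Rc,-Rc@(np.array(pos)+R1@off)
E
python3 - <<'E'
from p import *
c1=cal("wrist");c0=calfrom([.552,.0314,.2506],[.1522,-3.1363,-.0008])
a=np.array([(64,205),(105,196),(152,345),(110,351)])/3.6+[94.6,164.6];b=(np.array([(542,190),(592,183),(620,355),(569,362)])-[396,0])/3.6+[221.6,164.6]
T=[]
for x,y in zip(a,b): r=two(c0,x,c1,y);T.append(r[0]);print("rib",r)
W=onz(c1,b,.073);print("rib at .073",W,W.mean(0));
f=(np.array([(502,96),(637,80),(665,293),(540,308)])-[396,0])/3.6+[221.6,164.6];F=onz(c1,f,.019);print("foot",F,F.mean(0),[np.linalg.norm(F[i]-F[i-1]) for i in range(4)])
for X in(W,F):
    d=(X[3]-X[0])+(X[2]-X[1]);print("yaw x",np.degrees(np.arctan2(d[1],d[0])))
m=(np.array([(428,0),(758,0),(765,313),(459,325)])-[396,0])/3.6+[221.6,164.6];print("mat",onz(c1,m,.003))
# height of panel corner via both views: near-right corner
im=cv2.imread("pics/w1.png");f1=panel(c1,im)[0];print(f1)
print(two(c0,[178.5,143.0],c1,min(f1,key=lambda p:p[0]+p[1])),two(c0,[199.9,285.6],c1,min(f1,key=lambda p:p[0]-p[1])))
# mat outline
h=cv2.cvtColor(im,cv2.COLOR_BGR2HSV);o=((h[...,1]>80)&(h[...,2]>60)).astype(np.uint8);o[:150]=0;o[270:]=0;o[:,:225]=0;o[:,326:]=0
q=quad(cv2.morphologyEx(o,cv2.MORPH_CLOSE,np.ones((9,9))));M=onz(c1,q,.003);print("mat",M,M.mean(0),[np.linalg.norm(M[i]-M[i-1]) for i in range(4)])
E
```

```text
rib (array([ 0.6117, -0.1418,  0.0762]), np.float64(6.453130114547522e-05))
rib (array([ 0.6082, -0.1297,  0.0761]), np.float64(0.0008299137612162664))
rib (array([ 0.655 , -0.1181,  0.0769]), np.float64(0.0006283110369776778))
rib (array([ 0.6585, -0.1312,  0.0768]), np.float64(0.0005667362283479999))
rib at .073 [[ 0.613  -0.1419  0.073 ]
 [ 0.6099 -0.1296  0.073 ]
 [ 0.6576 -0.1179  0.073 ]
 [ 0.661  -0.1311  0.073 ]] [ 0.6354 -0.1301  0.073 ]
foot [[ 0.6059 -0.1575  0.019 ]
 [ 0.5972 -0.1187  0.019 ]
 [ 0.6647 -0.103   0.019 ]
 [ 0.6736 -0.1412  0.019 ]] [ 0.6354 -0.1301  0.019 ] [np.float64(0.06964039049999075), np.float64(0.03980393543869809), np.float64(0.06924457533378604), np.float64(0.03926932834592806)]
yaw x 13.266342605399569
yaw x 13.319354761144238
mat [[ 0.583  -0.1827  0.003 ]
 [ 0.5735 -0.0844  0.003 ]
 [ 0.6765 -0.068   0.003 ]
 [ 0.6906 -0.1676  0.003 ]]
[[559.     118.956 ]
 [559.     278.9286]
 [332.0594 291.0729]
 [331.3029 129.0502]]
(array([ 0.5318, -0.0849,  0.0338]), np.float64(0.0015524833663651766)) (array([ 0.7072, -0.0587,  0.0364]), np.float64(0.0010240337280549036))
mat [[ 0.5667 -0.0833  0.003 ]
 [ 0.6765 -0.0681  0.003 ]
 [ 0.6913 -0.1679  0.003 ]
 [ 0.5817 -0.1837  0.003 ]] [ 0.6291 -0.1258  0.003 ] [np.float64(0.1014979028553451), np.float64(0.11087686272501243), np.float64(0.10090738821490579), np.float64(0.11075825487853926)]
```

Scraper centre is (0.6354, −0.1301) with yaw 13.3°. Its foot measures 69.5 × 39.5 mm and its rib top is 73–76 mm high. Everything agrees with the given sizes, so I'll turn and approach.

>>> {"api": "move_arm", "payload": {
  "series": [8.54, 0, 0, 0, 0, 0, -7.8, 8.54, 0, 0, 0, 0, 0, 0]
}}

```text
time: 3.32
tool_pos: [0.5881, -0.124, 0.2118]
tcp_rot: [-0.368, 3.119, 0.001]
wrist_force: [-0.5, -0.6, 0.5]
width: 1.001
grip_force: 0.0
```

```bash
python3 - <<'E'
from p import *
plan([.6354,-.1301,.048],103.3)
E
```

```text
t=3.3 pos=[ 0.5881 -0.124   0.2118] yaw=103.45 q6=-2.06 w=1.001 zaxis=[ 0.0005  0.0004 -1.    ] 
 turn z(deg)=0.15  shift first= [-4.45 -1.7  16.38]  shift after turn= [-4.45 -1.69 16.38] rows 4.0
```

>>> {"api": "move_arm", "payload": {
  "series": [8.54, -4.45, -1.7, 0, 0, 0, 0, 8.54, 0, 0, 5, 0, 0, 0, 8.54, 0, 0, 5, 0, 0, 0, 8.54, 0, 0, 0, 0, 0, 0]
}}

```text
time: 3.82
tool_pos: [0.6311, -0.1297, 0.1063]
tcp_rot: [0.365, -3.11, -0.006]
wrist_force: [-1.0, -0.4, -1.0]
width: 0.998
grip_force: 0.0
```

```bash
python3 - <<'E'
from p import *
plan([.6354,-.1301,.048],103.3)
c,im=shot("wrist");p=np.array([[.613,-.1419,.073],[.6099,-.1296,.073],[.6576,-.1179,.073],[.661,-.1311,.073]])
print(proj(c,p));
h=cv2.cvtColor(im,cv2.COLOR_BGR2HSV);w=(h[...,2]>215)&(h[...,1]<40)
for ce,st,m in blobs(w,100): print(ce,st)
E
```

```text
t=3.8 pos=[ 0.6311 -0.1297  0.1063] yaw=103.38 q6=-2.05 w=0.998 zaxis=[-0.0103  0.0028 -0.9999] 
 turn z(deg)=0.08  shift first= [-0.46 -0.16  5.83]  shift after turn= [-0.46 -0.16  5.83] rows 2.0
[[269.6319 211.6882]
 [292.4467 211.3584]
 [292.2784 287.7927]
 [269.7535 288.2163]]
[471.81  242.363] [  347   108   213   232 25347]
[273.0029 245.8667] [ 251  186   54  102 2431]
```

>>> {"api": "move_arm", "payload": {
  "series": [8.54, -0.2, -0.1, 3, 0, 0, 0, 8.54, 0, 0, 2.8, 0, 0, 0, 8.54, 0, 0, 0, 0, 0, 0, 8.54, 0, 0, 0, 0, 0, 0]
}}

```text
time: 4.38
tool_pos: [0.6395, -0.1329, 0.0564]
tcp_rot: [-0.366, 3.116, -0.002]
wrist_force: [0.6, -0.6, 0.5]
width: 0.999
grip_force: 0.0
```

```bash
python3 - <<'E'
from p import *
plan([.6354,-.1301,.048],103.3)
E
```

```text
t=4.4 pos=[ 0.6395 -0.1329  0.0564] yaw=103.40 q6=-2.05 w=0.999 zaxis=[ 0.0042 -0.001  -1.    ] 
 turn z(deg)=0.10  shift first= [0.34 0.37 0.84]  shift after turn= [0.34 0.37 0.84] rows 1.0
```

>>> {"api": "move_arm", "payload": {
  "series": [0.5, 0, 0, 0, 0, 0, 0, 0.5, 0, 0, 0, 0, 0, 0, 0.5, 0, 0, 0, 0, 0, 0, 0.5, 0, 0, 0, 0, 0, 0, 0.5, 0, 0, 0, 0, 0, 0],
  "grip_force": 70
}}

```text
time: 5.0
tool_pos: [0.6374, -0.1326, 0.0534]
tcp_rot: [0.367, -3.12, -0.0]
wrist_force: [-1.2, 0.3, 2.2]
width: 0.147
grip_force: 70.5
```

>>> {"api": "move_arm", "payload": {
  "series": [0.5, 0, 0, 0, 0, 0, 0, 0.5, 0, 0, 0, 0, 0, 0, 0.5, 0, 0, 0, 0, 0, 0]
}}

```text
time: 5.38
tool_pos: [0.6374, -0.1326, 0.0533]
tcp_rot: [0.367, -3.12, -0.0]
wrist_force: [-0.4, 0.0, 2.0]
width: 0.152
grip_force: 70.5
```

The scraper is gripped: opening 0.152, about 13 mm. I'll lift it, align it to the panel (8.3°) and go above the start of the first lane.

>>> {"api": "move_arm", "payload": {
  "series": [0.5, 0, 0, -2, 0, 0, 0, 0.5, 0, 0, -3, 0, 0, 0, 0.5, 0, 0, -3, 0, 0, 0, 0.5, 0, 0, 0, 0, 0, 5.1, 0.5, 0.9, 2.8, 0, 0, 0, 0]
}}

```text
time: 6.0
tool_pos: [0.626, -0.1078, 0.1356]
tcp_rot: [-0.223, 3.13, -0.003]
wrist_force: [0.2, 1.1, -2.3]
width: 0.15
grip_force: 69.8
```

>>> {"api": "move_arm", "payload": {
  "series": [0.5, 0.9, 2.8, 0, 0, 0, 0, 0.5, 1, 2.8, 0, 0, 0, 0, 0.5, 0, 0, 0, 0, 0, 0, 0.5, 0, 0, 0, 0, 0, 0]
}}

```text
time: 6.5
tool_pos: [0.5982, -0.0539, 0.1342]
tcp_rot: [-0.228, 3.132, -0.001]
wrist_force: [-0.5, 0.3, -1.9]
width: 0.147
grip_force: 69.9
```

```bash
cat >> p.py <<'E'
C=np.array([.6016,.0564]);YAW=np.radians(8.3);EX=np.array([np.cos(YAW),np.sin(YAW)]);EY=np.array([-EX[1],EX[0]])
def pc(P): d=np.array(P)[:2]-C;return np.array([d@EX,d@EY])
def pw(x,y,z): return [*(C+x*EX+y*EY),z]
E
python3 - <<'E'
from p import *
plan(pw(-.02,-.108,.0845),98.3);print(pc(tool()[0]))
c,im=shot("wrist","w2.png")
E
```

```text
t=6.5 pos=[ 0.5982 -0.0539  0.1342] yaw=98.33 q6=-1.85 w=0.147 zaxis=[ 0.0015 -0.0007 -1.    ] 
 turn z(deg)=0.03  shift first= [0.08 0.07 4.97]  shift after turn= [0.08 0.07 4.97] rows 1.0
[-0.0193 -0.1087]
```

View pics/w2.png

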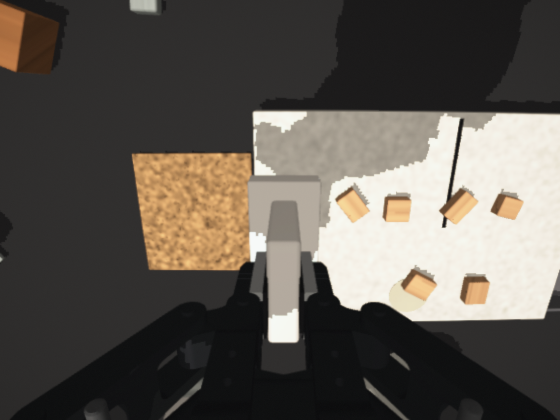

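The scraper is held level and aligned, with its foot at (285,215) behind the row of four chips. I'll lower it.

>>> {"api": "move_arm", "payload": {
  "series": [0.5, 0.1, 0.1, 2, 0, 0, 0, 0.5, 0, 0, 1.8, 0, 0, 0, 0.5, 0, 0, 1, 0, 0, 0, 0.5, 0, 0, 0, 0, 0, 0, 0.5, 0, 0, 0, 0, 0, 0]
}}

```text
time: 7.18
tool_pos: [0.5965, -0.0529, 0.0849]
tcp_rot: [0.227, -3.133, 0.0]
wrist_force: [0.1, 0.4, -1.3]
width: 0.15
grip_force: 70.2
```

```bash
python3 - <<'E'
from p import *
plan(pw(-.02,.155,.0845),98.3);print(pc(tool()[0]),tool()[2]["wrist_force"])
E
```

```text
t=7.2 pos=[ 0.5965 -0.0529  0.0849] yaw=98.30 q6=-1.85 w=0.150 zaxis=[-0.0003 -0.0001 -1.    ] 
 turn z(deg)=0.00  shift first= [-0.08 26.24  0.04]  shift after turn= [-0.08 26.24  0.04] rows 6.0
[-0.0208 -0.1074] [ 0.1066  0.3829 -1.3214]
```

>>> {"api": "move_arm", "payload": {
  "series": [0.5, 0, 1.7, 0, 0, 0, 0, 0.5, 0, 1.7, 0, 0, 0, 0, 0.5, 0, 1.7, 0, 0, 0, 0, 0.5, 0, 1.7, 0, 0, 0, 0, 0.5, 0, 1.7, 0, 0, 0, 0]
}}

```text
time: 7.8
tool_pos: [0.584, 0.0328, 0.0854]
tcp_rot: [-0.228, 3.133, -0.0]
wrist_force: [0.5, -0.6, -2.0]
width: 0.154
grip_force: 70.2
```

>>> {"api": "move_arm", "payload": {
  "series": [0.5, 0, 1.7, 0, 0, 0, 0, 0.5, 0, 1.7, 0, 0, 0, 0, 0.5, 0, 1.7, 0, 0, 0, 0, 0.5, 0, 1.7, 0, 0, 0, 0, 0.5, 0, 1.7, 0, 0, 0, 0]
}}

```text
time: 8.43
tool_pos: [0.5717, 0.1166, 0.0853]
tcp_rot: [0.227, -3.133, -0.0]
wrist_force: [-0.4, -0.5, -0.3]
width: 0.151
grip_force: 70.2
```

>>> {"api": "move_arm", "payload": {
  "series": [0.5, 0, 1.7, 0, 0, 0, 0, 0.5, 0, 1.7, 0, 0, 0, 0, 0.5, 0, 1.7, 0, 0, 0, 0, 0.5, 0, 1.7, 0, 0, 0, 0, 0.5, 0, 1.7, 0, 0, 0, 0]
}}

```text
time: 9.05
tool_pos: [0.5594, 0.2007, 0.0853]
tcp_rot: [0.227, -3.133, -0.0]
wrist_force: [-0.8, -0.1, -2.3]
width: 0.15
grip_force: 70.2
```

>>> {"api": "move_arm", "payload": {
  "series": [0.5, 0, 0.8, 0, 0, 0, 0, 0.5, 0, 0, 0, 0, 0, 0, 0.5, 0, 0, -2.5, 0, 0, 0, 0.5, 0, 0, -3, 0, 0, 0, 0.5, 0, 0, 0, 0, 0, 0]
}}

```text
time: 9.68
tool_pos: [0.561, 0.2077, 0.1433]
tcp_rot: [-0.226, 3.127, 0.002]
wrist_force: [-0.3, -0.8, -1.7]
width: 0.148
grip_force: 70.2
```

```bash
python3 - <<'E'
from p import *
plan(pw(.053,-.05,.14),98.3);print(pc(tool()[0]))
c,im=shot("top","t1.png")
h=cv2.cvtColor(im,cv2.COLOR_BGR2HSV);o=(h[...,0]>5)&(h[...,0]<28)&(h[...,1]>70)&(h[...,2]>80);o[:,:184]=0;o[:,322:]=0;o[:140]=0;o[230:]=0
for ce,st,m in blobs(o,6): print(ce,st[4],pc(onz(c,ce,.037)[0]))
cv2.imwrite("pics/x.png",cv2.resize(im[130:230,170:360],None,fx=4,fy=4,interpolation=cv2.INTER_CUBIC))
E
```

```text
t=9.7 pos=[0.561  0.2077 0.1433] yaw=98.27 q6=-1.40 w=0.148 zaxis=[ 0.0062  0.0017 -1.    ] 
 turn z(deg)=-0.03  shift first= [ -7.14 -20.55   0.36]  shift after turn= [ -7.13 -20.56   0.36] rows 4.0
[-0.0183  0.1555]
[320.3091 166.1636] 55 [ 0.0229 -0.1354]
[268.6981 162.9434] 53 [0.0487 0.0044]
[250.6136 163.25  ] 44 [0.0539 0.0538]
[222.5 193.5] 34 [-0.0199  0.1394]
[223.4444 205.1111] 27 [-0.0518  0.1403]
```

>>> {"api": "move_arm", "payload": {
  "series": [0.5, -1.4, -4.1, 0, 0, 0, 0, 0.5, -1.4, -4.1, 0, 0, 0, 0, 0.5, -1.4, -4.1, 0, 0, 0, 0, 0.5, -1.4, -4.1, 0, 0, 0, 0, 0.5, -1.5, -4.1, 0, 0, 0, 0]
}}

```text
time: 10.35
tool_pos: [0.6574, 0.0133, 0.1377]
tcp_rot: [0.227, -3.13, -0.0]
wrist_force: [-0.3, 1.0, -2.5]
width: 0.151
grip_force: 70.2
```

>>> {"api": "move_arm", "payload": {
  "series": [0.5, 0, 0, 2, 0, 0, 0, 0.5, 0, 0, 2, 0, 0, 0, 0.5, 0, 0, 1, 0, 0, 0, 0.5, 0, 0, 0, 0, 0, 0, 0.5, 0, 0, 0, 0, 0, 0]
}}

```text
time: 10.98
tool_pos: [0.6586, 0.0156, 0.0908]
tcp_rot: [-0.229, 3.132, -0.0]
wrist_force: [1.1, 0.4, -1.8]
width: 0.151
grip_force: 70.2
```

```bash
python3 - <<'E'
from p import *
plan(pw(.053,.155,.0845),98.3);print(pc(tool()[0]),tool()[2]["wrist_force"])
E
```

```text
t=11.0 pos=[0.6586 0.0156 0.0908] yaw=98.36 q6=-1.73 w=0.151 zaxis=[ 0.0008 -0.     -1.    ] 
 turn z(deg)=0.06  shift first= [-0.27 20.36  0.62]  shift after turn= [-0.25 20.36  0.62] rows 5.0
[ 0.0505 -0.0486] [ 1.0564  0.3548 -1.76  ]
```

>>> {"api": "move_arm", "payload": {
  "series": [0.5, -0.2, 0, 0.6, 0, 0, 0, 0.5, 0, 1.7, 0, 0, 0, 0, 0.5, 0, 1.7, 0, 0, 0, 0, 0.5, 0, 1.7, 0, 0, 0, 0, 0.5, 0, 1.7, 0, 0, 0, 0]
}}

```text
time: 11.6
tool_pos: [0.6503, 0.0841, 0.0845]
tcp_rot: [-0.229, 3.133, -0.0]
wrist_force: [-0.3, -1.0, -1.5]
width: 0.151
grip_force: 70.2
```

>>> {"api": "move_arm", "payload": {
  "series": [0.5, 0, 1.7, 0, 0, 0, 0, 0.5, 0, 1.7, 0, 0, 0, 0, 0.5, 0, 1.7, 0, 0, 0, 0, 0.5, 0, 1.7, 0, 0, 0, 0, 0.5, 0, 1.7, 0, 0, 0, 0]
}}

```text
time: 12.22
tool_pos: [0.6381, 0.1677, 0.0843]
tcp_rot: [-0.227, 3.133, 0.0]
wrist_force: [-0.0, 0.1, -2.8]
width: 0.15
grip_force: 70.2
```

>>> {"api": "move_arm", "payload": {
  "series": [0.5, 0, 1.7, 0, 0, 0, 0, 0.5, 0, 1.7, 0, 0, 0, 0, 0.5, 0, 1.7, 0, 0, 0, 0, 0.5, 0, 0, 0, 0, 0, 0, 0.5, 0, 0, -3, 0, 0, 0]
}}

```text
time: 12.85
tool_pos: [0.6281, 0.2161, 0.111]
tcp_rot: [0.228, -3.126, 0.003]
wrist_force: [-0.1, 0.7, -2.2]
width: 0.152
grip_force: 70.1
```

>>> {"api": "move_arm", "payload": {
  "series": [0.5, 0, -3, -4, 0, 0, 0, 0.5, 0, -5, 0, 0, 0, 0, 0.5, 0, -5, 0, 0, 0, 0, 0.5, 0, -5, 0, 0, 0, 0, 0.5, 0, 0, 0, 0, 0, 0]
}}

```text
time: 13.48
tool_pos: [0.6572, 0.0345, 0.1544]
tcp_rot: [-0.22, 3.134, -0.002]
wrist_force: [-0.5, 0.2, -1.9]
width: 0.15
grip_force: 70.2
```

```bash
python3 - <<'E'
from p import *
plan(pw(.02,-.186,.14),98.3);print(pc(tool()[0]))
c,im=shot("wrist","w3.png")
E
```

```text
t=13.5 pos=[0.6572 0.0345 0.1544] yaw=98.02 q6=-1.69 w=0.150 zaxis=[ 0.0003 -0.0015 -1.    ] 
 turn z(deg)=-0.28  shift first= [  3.11 -15.65   1.46]  shift after turn= [  3.19 -15.63   1.46] rows 4.0
[ 0.0519 -0.0297]
```

View pics/w3.png

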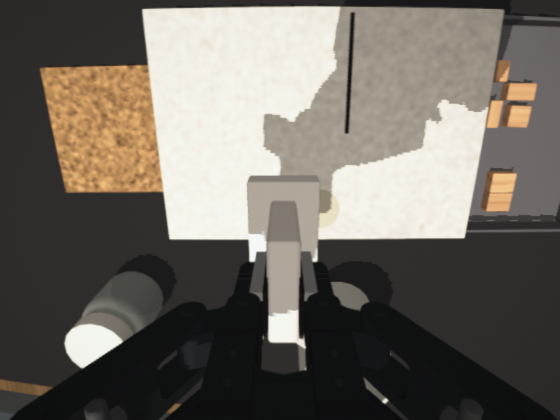

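All six chips are in the tray, at (503,70), (520,90), (494,112), (518,115), (500,182) and (500,198), and the panel is clear. Now the scraper goes back to its mat.

>>> {"api": "move_arm", "payload": {
  "series": [0.5, 1.25, -3.9, 0, 0, 0, 0, 0.5, 1.25, -3.9, 0, 0, 0, 0, 0.5, 1.25, -3.9, 0, 0, 0, 0, 0.5, 1.25, -3.8, 0, 0, 0, 0.3, 0.5, 0, 0, 0, 0, 0, 0]
}}

```text
time: 14.15
tool_pos: [0.6293, -0.1232, 0.1542]
tcp_rot: [0.216, -3.134, 0.001]
wrist_force: [0.1, 0.2, -1.8]
width: 0.152
grip_force: 70.2
```

>>> {"api": "move_arm", "payload": {
  "series": [0.5, 0, 0, 3, 0, 0, 0, 0.5, 0, 0, 3, 0, 0, 0, 0.5, 0, 0, 2, 0, 0, 0, 0.5, 0, 0, 0, 0, 0, 0, 0.5, 0, 0, 0, 0, 0, 0]
}}

```text
time: 14.78
tool_pos: [0.6308, -0.1213, 0.0753]
tcp_rot: [-0.22, 3.132, -0.001]
wrist_force: [0.0, 0.2, -1.8]
width: 0.149
grip_force: 70.2
```

```bash
python3 - <<'E'
from p import *
plan(pw(.002,-.1845,.0535),98.3);print(pc(tool()[0]))
E
```

```text
t=14.8 pos=[ 0.6308 -0.1213  0.0753] yaw=98.04 q6=-1.94 w=0.149 zaxis=[ 0.0016 -0.0002 -1.    ] 
 turn z(deg)=-0.26  shift first= [ 0.12 -0.44  2.18]  shift after turn= [ 0.12 -0.44  2.18] rows 1.0
[ 0.0032 -0.1801]
```

>>> {"api": "move_arm", "payload": {
  "series": [0.5, 0.1, -0.4, 1, 0, 0, -0.3, 0.5, 0, 0, 0.8, 0, 0, 0, 0.5, 0, 0, 0.3, 0, 0, 0, 0.5, 0, 0, 0, 0, 0, 0, 0.5, 0, 0, 0, 0, 0, 0]
}}

```text
time: 15.4
tool_pos: [0.6293, -0.1258, 0.0532]
tcp_rot: [-0.227, 3.133, 0.0]
wrist_force: [0.1, -0.0, -2.0]
width: 0.148
grip_force: 70.2
```

```bash
python3 - <<'E'
from p import *
plan(pw(.002,-.1845,.0535),98.3);print(pc(tool()[0]),tool()[2]["wrist_force"])
E
```

```text
t=15.4 pos=[ 0.6293 -0.1258  0.0532] yaw=98.30 q6=-1.95 w=0.148 zaxis=[ 0.0001  0.     -1.    ] 
 turn z(deg)=-0.00  shift first= [-0.08 -0.02 -0.03]  shift after turn= [-0.08 -0.02 -0.03] rows 1.0
[ 0.0012 -0.1843] [ 0.0859 -0.0403 -1.9835]
```

>>> {"api": "move_arm", "payload": {
  "series": [0.5, 0, 0, 0.1, 0, 0, 0, 3, 0, 0, 0, 0, 0, 0, 8.54, 0, 0, 0, 0, 0, 0, 8.54, 0, 0, 0, 0, 0, 0, 8.54, 0, 0, 0, 0, 0, 0]
}}

```text
time: 16.02
tool_pos: [0.6294, -0.1258, 0.0522]
tcp_rot: [-0.228, 3.133, -0.0]
wrist_force: [0.5, -0.1, -0.9]
width: 0.963
grip_force: 0.0
```

>>> {"api": "move_arm", "payload": {
  "series": [8.54, 0, 0, -3, 0, 0, 0, 8.54, 0, 0, -5, 0, 0, 0, 8.54, 0, 0, -5, 0, 0, 0, 8.54, 0, 0, -5, 0, 0, 0, 8.54, 0, 0, 0, 0, 0, 0]
}}

```text
time: 16.65
tool_pos: [0.6328, -0.1266, 0.239]
tcp_rot: [-0.227, 3.123, -0.005]
wrist_force: [0.7, 0.0, -1.1]
width: 1.001
grip_force: 0.0
```

```bash
python3 - <<'E'
from p import *
plan([.44,-.27,.25],79)
c,im=shot("top","t2.png")
h=cv2.cvtColor(im,cv2.COLOR_BGR2HSV);o=(h[...,0]>5)&(h[...,0]<28)&(h[...,1]>70)&(h[...,2]>80)
for ce,st,m in blobs(o,600,1400): print(ce,st[4],cv2.minAreaRect(np.argwhere(m)[:,::-1].astype(np.float32)))
E
```

```text
t=16.6 pos=[ 0.6328 -0.1266  0.239 ] yaw=98.31 q6=-1.95 w=1.001 zaxis=[ 0.0111 -0.0027 -0.9999] 
 turn z(deg)=19.31  shift first= [ 21.14 -11.41  -1.27]  shift after turn= [ 16.18 -17.76  -1.19] rows 4.0
```

>>> {"api": "move_arm", "payload": {
  "series": [8.54, 4.7, -3, 0, 0, 0, 0, 8.54, 4.7, -3, 0, 0, 0, 0, 8.54, 4.7, -3, 0, 0, 0, 0, 8.54, 4.7, -3, 0, 0, 0, 0, 8.54, 4.7, -3, 0, 0, 0, 0]
}}

```text
time: 17.32
tool_pos: [0.416, -0.3083, 0.2301]
tcp_rot: [0.228, -3.131, -0.003]
wrist_force: [-0.4, 0.1, -0.5]
width: 0.999
grip_force: 0.0
```

>>> {"api": "move_arm", "payload": {
  "series": [8.54, 0, 0, 0, 0, 0, 9.7, 8.54, 0, 0, 0, 0, 0, 9.6, 8.54, 0, 0, 0, 0, 0, 0, 8.54, 0, 0, 0, 0, 0, 0]
}}

```text
time: 17.82
tool_pos: [0.418, -0.3076, 0.2311]
tcp_rot: [-0.296, -3.126, -0.002]
wrist_force: [0.3, 0.6, 0.5]
width: 0.998
grip_force: 0.0
```

```bash
python3 - <<'E'
from p import *
plan([.44,-.27,.25],79);s=read_state();print(s["tool_pos"],s["tcp_rot"])
c,im=shot("wrist","w4.png")
E
```

```text
t=17.8 pos=[ 0.418  -0.3076  0.2311] yaw=79.18 q6=-2.06 w=0.998 zaxis=[-0.0016  0.0013 -1.    ] 
 turn z(deg)=0.18  shift first= [-1.45  4.11 -1.89]  shift after turn= [-1.43  4.11 -1.89] rows 1.0
[ 0.418  -0.3076  0.2311] [-0.2962 -3.1258 -0.0018]
```

View pics/w4.png

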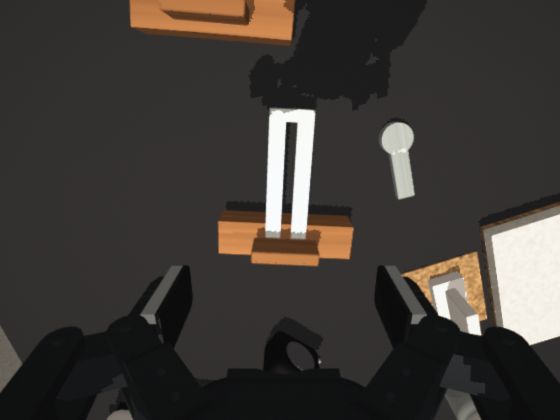

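The wrist view shows square A with its blade at (290,110–238), stock at (286,235), rib top at (285,252) and the tape at (293,350) behind it. The hinge at (397,150) is clear. Next I'll measure it.

```bash
cat > sq.py <<'E'
from p import *
def blade(c,im,z,lo=60,guess=None):
    h=cv2.cvtColor(im,cv2.COLOR_BGR2HSV);w=((h[...,2]>150)&(h[...,1]<50)).astype(np.uint8)
    w=cv2.morphologyEx(w,cv2.MORPH_CLOSE,np.ones((3,3)))
    b=[x for x in blobs(w,1500) if guess is None or np.linalg.norm(x[0]-guess)<lo]
    return b
def rib(c,im,guess,lo=40):
    h=cv2.cvtColor(im,cv2.COLOR_BGR2HSV);return h
E
python3 - <<'E'
from sq import *
c=cal("wrist");im=cv2.imread("pics/w4.png");h=cv2.cvtColor(im,cv2.COLOR_BGR2HSV)
for ce,st,m in blade(c,im,.04,60,(290,175)):
    q=quad(m);P=onz(c,q,.040);print(ce,st,q.round(1).tolist());print(P,[np.linalg.norm(P[i]-P[i-1]) for i in range(4)])
o=((h[...,0]>4)&(h[...,0]<22)&(h[...,1]>100)&(h[...,2]>60)).astype(np.uint8);o[:180]=0;o[:,400:]=0
for ce,st,m in blobs(o,500):
    print("wood",ce,st)
# brightness profiles for rib/stock edges
print("col 235:",[(y,h[y,235].tolist()) for y in range(206,264,2)])
print("col 285:",[(y,h[y,285].tolist()) for y in range(232,272,2)])
print("row 256:",[(x,h[256,x].tolist()) for x in list(range(246,258,2))+list(range(312,326,2))])
E
```

```text
[288.7587 169.9076] [ 265  109   50  130 4330] [[314.7, 110.2], [304.9, 237.3], [265.0, 235.4], [269.5, 109.0]]
[[ 0.3579 -0.2649  0.04  ]
 [ 0.4899 -0.297   0.04  ]
 [ 0.4793 -0.3398  0.04  ]
 [ 0.3486 -0.308   0.04  ]] [np.float64(0.044095566878772835), np.float64(0.13575273479658936), np.float64(0.04414949884991649), np.float64(0.134491926887919)]
wood [284.4755 238.8406] [ 217  210  137   57 5563]
col 235: [(206, [0, 9, 30]), (208, [0, 9, 30]), (210, [11, 92, 47]), (212, [12, 158, 79]), (214, [13, 160, 75]), (216, [12, 157, 83]), (218, [13, 159, 80]), (220, [12, 157, 81]), (222, [13, 158, 179]), (224, [13, 157, 202]), (226, [13, 155, 202]), (228, [13, 155, 205]), (230, [13, 154, 214]), (232, [13, 155, 202]), (234, [13, 156, 196]), (236, [13, 155, 197]), (238, [13, 155, 204]), (240, [14, 154, 212]), (242, [13, 155, 211]), (244, [13, 154, 208]), (246, [14, 155, 211]), (248, [14, 153, 216]), (250, [14, 154, 220]), (252, [14, 153, 223]), (254, [12, 134, 133]), (256, [0, 14, 53]), (258, [8, 19, 53]), (260, [10, 14, 53]), (262, [6, 24, 54])]
col 285: [(232, [12, 159, 112]), (234, [12, 159, 111]), (236, [13, 159, 109]), (238, [12, 158, 102]), (240, [13, 159, 80]), (242, [13, 155, 79]), (244, [13, 158, 84]), (246, [13, 158, 84]), (248, [12, 157, 83]), (250, [13, 157, 81]), (252, [13, 157, 96]), (254, [13, 158, 179]), (256, [13, 155, 203]), (258, [13, 155, 204]), (260, [13, 156, 203]), (262, [14, 155, 201]), (264, [13, 143, 143]), (266, [6, 23, 55]), (268, [8, 19, 54]), (270, [10, 15, 52])]
row 256: [(246, [10, 28, 55]), (248, [9, 31, 57]), (250, [11, 95, 78]), (252, [13, 155, 194]), (254, [14, 154, 209]), (256, [14, 156, 208]), (312, [13, 156, 194]), (314, [13, 156, 195]), (316, [13, 156, 194]), (318, [13, 158, 178]), (320, [13, 154, 204]), (322, [13, 153, 212]), (324, [14, 153, 214])]
```

>>> {"api": "move_arm", "payload": {
  "series": [8.54, 0, 0, 0, 0, 0, 2.9, 8.54, -3, 0, 3, 0, 0, 0, 8.54, -2.5, 0, 3, 0, 0, 0, 8.54, 0, 0, 0, 0, 0, 0, 8.54, 0, 0, 0, 0, 0, 0]
}}

```text
time: 18.5
tool_pos: [0.4717, -0.3211, 0.1726]
tcp_rot: [-0.378, -3.118, -0.0]
wrist_force: [-0.5, -1.5, 0.0]
width: 0.999
grip_force: 0.0
```

```bash
python3 - <<'E'
from sq import *
c0=calfrom([.418,-.3076,.2311],[-.2962,-3.1258,-.0018])
print("rib c from w4",onz(c0,[[285,258.5],[251,258.5],[319,258.7]],.072),"stock",onz(c0,[[235,221],[235,254]],.036))
plan([.4951,-.3210,.12],76.3)
c,im=shot("wrist","w5.png");h=cv2.cvtColor(im,cv2.COLOR_BGR2HSV)
print(proj(c,[[.4951,-.3210,.072],[.3533,-.2865,.04]]))
for ce,st,m in blade(c,im,.04,100,proj(c,[.42,-.303,.04])[0]):
    q=quad(m);P=onz(c,q,.040);print(ce,st,q.round(1).tolist());print(P,[np.linalg.norm(P[i]-P[i-1]) for i in range(4)])
    q0=np.array([[314.7,110.2],[269.5,109.0]])
    for a in q0:
        b=min(q,key=lambda x:np.linalg.norm(x-proj(c,onz(c0,a,.04))[0]));print("tri",two(c0,a,c,b))
E
```

```text
rib c from w4 [[ 0.494  -0.3203  0.072 ]
 [ 0.4875 -0.3544  0.072 ]
 [ 0.5009 -0.2862  0.072 ]] stock [[ 0.4574 -0.3691  0.036 ]
 [ 0.4968 -0.3786  0.036 ]]
t=18.5 pos=[ 0.4717 -0.3211  0.1726] yaw=76.18 q6=-1.97 w=0.999 zaxis=[-0.0006  0.0002 -1.    ] 
 turn z(deg)=-0.12  shift first= [-2.28  0.57  5.25]  shift after turn= [-2.28  0.57  5.25] rows 2.0
[[290.6289 232.8998]
 [290.5032  37.1491]]
[290.0214 116.8426] [ 261   35   59  174 7490] [[260.9, 34.7], [319.5, 36.4], [315.6, 207.0], [264.5, 207.0]]
[[ 0.3463 -0.3077  0.04  ]
 [ 0.3579 -0.2652  0.04  ]
 [ 0.4902 -0.2966  0.04  ]
 [ 0.4795 -0.3401  0.04  ]] [np.float64(0.13713946783581588), np.float64(0.04406312999659588), np.float64(0.1359787610868996), np.float64(0.04485268341097678)]
tri (array([ 0.3577, -0.2647,  0.0379]), np.float64(0.0003569340415878278))
tri (array([ 0.3479, -0.3074,  0.0495]), np.float64(0.00015142753076295156))
```

>>> {"api": "move_arm", "payload": {
  "series": [8.54, -2.2, 0.55, 0, 0, 0, -0.1, 8.54, 0, 0, 4.5, 0, 0, 0, 8.54, 0, 0, 4.5, 0, 0, 0, 8.54, 0, 0, 2, 0, 0, 0, 8.54, 0, 0, 0, 0, 0, 0]
}}

```text
time: 19.18
tool_pos: [0.4936, -0.3209, 0.0618]
tcp_rot: [-0.377, -3.117, -0.001]
wrist_force: [0.5, -0.6, 0.3]
width: 0.995
grip_force: 0.0
```

```bash
python3 - <<'E'
from sq import *
plan([.4945,-.3207,.040],76.4)
c,im=shot("wrist","w6.png")
E
```

```text
t=19.2 pos=[ 0.4936 -0.3209  0.0618] yaw=76.20 q6=-1.95 w=0.995 zaxis=[-0.0017  0.0011 -1.    ] 
 turn z(deg)=-0.20  shift first= [-0.09  0.04  2.18]  shift after turn= [-0.09  0.04  2.18] rows 1.0
```

View pics/w6.png

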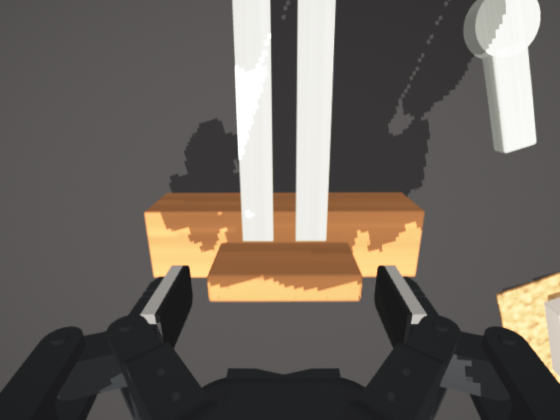

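The rib (209–361 px) is centred between the fingers (188–380), so I'll lower and grip.

>>> {"api": "move_arm", "payload": {
  "series": [8.54, -0.1, 0, 1.2, 0, 0, -0.2, 8.54, 0, 0, 1, 0, 0, 0, 8.54, 0, 0, 0, 0, 0, 0, 8.54, 0, 0, 0, 0, 0, 0]
}}

```text
time: 19.73
tool_pos: [0.4955, -0.3216, 0.0403]
tcp_rot: [-0.372, -3.12, 0.0]
wrist_force: [0.0, 0.0, 1.0]
width: 0.999
grip_force: 0.0
```

>>> {"api": "move_arm", "payload": {
  "series": [6, 0, 0, 0, 0, 0, 0, 6, 0, 0, 0, 0, 0, 0, 6, 0, 0, 0, 0, 0, 0, 6, 0, 0, 0, 0, 0, 0, 6, 0, 0, 0, 0, 0, 0],
  "grip_force": 110
}}

```text
time: 20.35
tool_pos: [0.4966, -0.3222, 0.0414]
tcp_rot: [0.372, 3.117, -0.001]
wrist_force: [0.6, -1.3, 5.7]
width: 0.8
grip_force: 124.7
```

>>> {"api": "move_arm", "payload": {
  "series": [6, 0, 0, 0, 0, 0, 0, 6, 0, 0, -0.5, 0, 0, 0, 6, 0, 0, -1, 0, 0, 0, 6, 0, 0, -1, 0, 0, 0, 6, 0, 0, 0, 0, 0, 0]
}}

```text
time: 20.98
tool_pos: [0.4962, -0.3221, 0.0665]
tcp_rot: [0.372, 3.118, -0.002]
wrist_force: [-0.3, 1.1, -4.5]
width: 0.802
grip_force: 124.7
```

```bash
python3 - <<'E'
from sq import *
plan([.4945,-.3207,.040],76.4);print(read_state()["wrist_force"],read_state()["torque"])
E
```

```text
t=21.0 pos=[ 0.4962 -0.3221  0.0665] yaw=76.41 q6=-1.95 w=0.802 zaxis=[ 0.0018 -0.0013 -1.    ] 
 turn z(deg)=0.01  shift first= [0.2  0.1  2.65]  shift after turn= [0.2  0.1  2.65] rows 1.0
[-0.33    1.0657 -4.4717] [ 0.0321 -0.0138 -0.0042]
```

The square is held: opening 0.802, about 68.5 mm, with its weight on the wrist. I'll lift and turn it.

>>> {"api": "move_arm", "payload": {
  "series": [6, 0, 0, -2, 0, 0, 0, 6, 0, 0, -3, 0, 0, 0, 6, 0, 0, -3, 0, 0, 0, 6, 0, 0, -3, 0, 0, 3, 6, 0, 0, 0, 0, 0, 6]
}}

```text
time: 21.6
tool_pos: [0.4977, -0.3231, 0.1805]
tcp_rot: [0.619, 3.073, -0.005]
wrist_force: [0.0, -0.4, -5.0]
width: 0.801
grip_force: 125.4
```

>>> {"api": "move_arm", "payload": {
  "series": [6, 1, 0, 0, 0, 0, 8, 6, 0, 0, 0, 0, 0, 8, 6, 0, 0, 0, 0, 0, 8, 6, 0, 0, 0, 0, 0, 8, 6, 0, 0, 0, 0, 0, 8]
}}

```text
time: 22.22
tool_pos: [0.4862, -0.3177, 0.1764]
tcp_rot: [1.638, 2.68, -0.0]
wrist_force: [-0.3, 0.1, -4.1]
width: 0.804
grip_force: 125.3
```

>>> {"api": "move_arm", "payload": {
  "series": [6, 0, 0, 0, 0, 0, 8, 6, 0, 0, 0, 0, 0, 8, 6, 0, 0, 0, 0, 0, 8, 6, 0, 0, 0, 0, 0, 8, 6, 0, 0, 0, 0, 0, 8]
}}

```text
time: 22.85
tool_pos: [0.4862, -0.3177, 0.1764]
tcp_rot: [2.456, 1.959, -0.0]
wrist_force: [-0.1, 0.7, -4.5]
width: 0.798
grip_force: 125.3
```

>>> {"api": "move_arm", "payload": {
  "series": [6, 0, 0, 0, 0, 0, 8, 6, 0, 0, 0, 0, 0, 8, 6, 0, 0, 0, 0, 0, 8, 6, 0, 0, 0, 0, 0, 8, 6, 0, 0, 0, 0, 0, 8]
}}

```text
time: 23.48
tool_pos: [0.4862, -0.3177, 0.1763]
tcp_rot: [2.978, 1.0, 0.0]
wrist_force: [-0.3, -0.7, -5.2]
width: 0.796
grip_force: 125.3
```

>>> {"api": "move_arm", "payload": {
  "series": [6, 0, 0, 0, 0, 0, 8, 6, 0, 0, 0, 0, 0, 8, 6, 0, 0, 0, 0, 0, 8, 6, 0, 0, 0, 0, 0, 5, 6, 0, 0, 0, 0, 0, 0]
}}

```text
time: 24.1
tool_pos: [0.4862, -0.3177, 0.1762]
tcp_rot: [3.133, 0.232, 0.001]
wrist_force: [0.1, 0.2, -5.1]
width: 0.8
grip_force: 125.3
```

```bash
python3 - <<'E'
from sq import *
plan(pw(-.150,.02,.16),98.3)
p,R,s=tool();print(R.round(3).tolist(),pc(p))
c,im=shot("top","t3.png")
h=cv2.cvtColor(im,cv2.COLOR_BGR2HSV)
E
```

```text
t=24.1 pos=[ 0.4862 -0.3177  0.1762] yaw=-81.54 q6=0.80 w=0.800 zaxis=[ 0.0004 -0.0004 -1.    ] 
 turn z(deg)=0.16  shift first= [  1.92 -37.35   1.6 ]  shift after turn= [  1.82 -37.35   1.6 ] rows 8.0
[[0.989, 0.147, 0.0], [0.147, -0.989, -0.0], [0.0, 0.0, -1.0]] [-0.1682 -0.3535]
```

>>> {"api": "move_arm", "payload": {
  "series": [6, 0.2, -3.7, 0, 0, 0, 0.2, 6, 0.2, -3.7, 0, 0, 0, 0, 6, 0.2, -3.7, 0, 0, 0, 0, 6, 0.2, -3.7, 0, 0, 0, 0, 6, 0.2, -3.7, 0, 0, 0, 0]
}}

```text
time: 24.78
tool_pos: [0.4694, -0.1321, 0.1758]
tcp_rot: [3.133, 0.227, 0.001]
wrist_force: [1.2, 1.0, -4.9]
width: 0.8
grip_force: 126.2
```

>>> {"api": "move_arm", "payload": {
  "series": [6, 0.2, -3.7, 0, 0, 0, 0, 6, 0.2, -3.7, 0, 0, 0, 0, 6, 0.2, -3.7, 0, 0, 0, 0, 6, 0.2, -3.7, 0, 0, 0, 0, 6, 0, -3.7, 0, 0, 0, 0]
}}

```text
time: 25.4
tool_pos: [0.451, 0.0523, 0.176]
tcp_rot: [-3.133, -0.227, -0.002]
wrist_force: [0.4, 1.4, -4.5]
width: 0.8
grip_force: 126.2
```

>>> {"api": "move_arm", "payload": {
  "series": [6, 0, 0, 0, 0, 0, 0, 6, 0, 0, 4, 0, 0, 0, 6, 0, 0, 2, 0, 0, 0, 6, 0, 0, 0, 0, 0, 0, 6, 0, 0, 0, 0, 0, 0]
}}

```text
time: 26.02
tool_pos: [0.4521, 0.0506, 0.1164]
tcp_rot: [3.133, 0.225, 0.003]
wrist_force: [-0.4, -0.0, -4.6]
width: 0.797
grip_force: 126.4
```

```bash
python3 - <<'E'
from sq import *
plan(pw(-.150,.02,.0464),98.3)
p,R,s=tool();print(pc(p),s["q"].round(2))
c,im=shot("wrist","w7.png")
E
```

```text
t=26.0 pos=[0.4521 0.0506 0.1164] yaw=-81.80 q6=1.48 w=0.797 zaxis=[ 0.0017 -0.0001 -1.    ] 
 turn z(deg)=-0.10  shift first= [-0.14 -0.41  7.  ]  shift after turn= [-0.14 -0.41  7.  ] rows 2.0
[-0.1488  0.0159] [ 0.06 -0.04  2.18 -0.    1.    1.48]
```

View pics/w7.png

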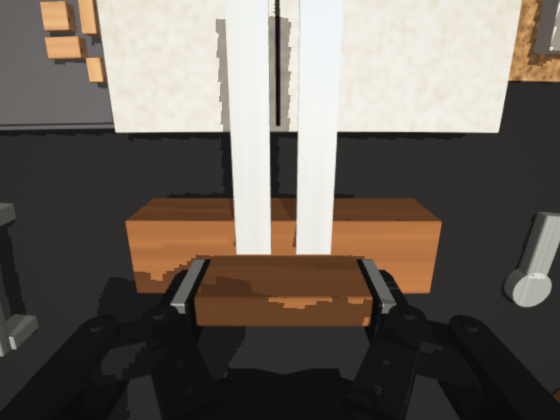

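The square is aligned ahead of the near edge, and the pencil line (277, 0–125) already shows within the slot. I'll lower it to just above the surface and measure the offset.

>>> {"api": "move_arm", "payload": {
  "series": [6, -0.1, -0.4, 2.5, 0, 0, -0.1, 6, 0, 0, 2.5, 0, 0, 0, 6, 0, 0, 1.7, 0, 0, 0, 6, 0, 0, 0, 0, 0, 0, 6, 0, 0, 0, 0, 0, 0]
}}

```text
time: 26.7
tool_pos: [0.4511, 0.0549, 0.0497]
tcp_rot: [3.133, 0.227, 0.004]
wrist_force: [-0.0, 0.2, -4.4]
width: 0.803
grip_force: 126.5
```

```bash
cat >> sq.py <<'E'
def slotline(c,im,lift=0.,rows=None):
    """row scan: slot edges (bright-dark) at blade z=.04+lift and dark line at z=.032, in panel coords"""
    h=cv2.cvtColor(im,cv2.COLOR_BGR2HSV);g=h[...,2].astype(int);out=[]
    for xp in np.arange(-.085,-.02,.005):
        a=proj(c,pw(xp,.0197+.035,.04+lift))[0];b=proj(c,pw(xp,.0197-.035,.04+lift))[0]
        n=300;t=np.linspace(0,1,n)[:,None];q=a+(b-a)*t
        if q.min()<0 or (q[:,0]>559).any() or (q[:,1]>419).any(): continue
        v=cv2.remap(im.max(2).astype(np.float32),q[:,:1].astype(np.float32),q[:,1:].astype(np.float32),cv2.INTER_LINEAR).ravel()
        out.append((xp,q,v))
    return out
E
python3 - <<'E'
from sq import *
plan(pw(-.130,.02,.0414),98.3)
p,R,s=tool();print(pc(p),s["wrist_force"])
c,im=shot("wrist","w8.png")
for xp,q,v in slotline(c,im,.002)[::3]: print(round(xp,3),v[::6].astype(int).tolist())
E
```

```text
t=26.7 pos=[0.4511 0.0549 0.0497] yaw=-81.70 q6=1.49 w=0.803 zaxis=[ 0.0027  0.0002 -1.    ] 
 turn z(deg)=0.00  shift first= [1.91 0.02 0.84]  shift after turn= [1.91 0.02 0.84] rows 1.0
[-0.1492  0.0202] [-0.0205  0.2187 -4.4177]
-0.085 [242, 243, 243, 243, 243, 240, 238, 238, 177, 238, 240, 240, 242, 243, 241, 242, 241, 243, 244, 245, 239, 241, 241, 240, 220, 175, 177, 166, 165, 163, 243, 244, 244, 245, 246, 245, 245, 244, 245, 247, 247, 246, 242, 239, 237, 237, 237, 239, 239, 238]
-0.07 [238, 240, 240, 240, 241, 241, 242, 242, 200, 240, 241, 241, 242, 244, 243, 243, 243, 244, 246, 247, 242, 237, 239, 241, 233, 42, 55, 165, 162, 159, 245, 246, 246, 247, 247, 247, 247, 247, 247, 247, 247, 246, 240, 241, 242, 242, 242, 240, 240, 242]
-0.055 [241, 240, 241, 242, 243, 242, 242, 242, 215, 240, 242, 242, 243, 245, 244, 244, 244, 245, 246, 246, 243, 242, 242, 242, 234, 48, 58, 173, 150, 160, 245, 246, 246, 246, 246, 246, 246, 246, 246, 248, 248, 247, 239, 240, 240, 242, 242, 242, 240, 239]
-0.04 [235, 239, 241, 241, 239, 238, 239, 241, 238, 240, 241, 242, 242, 245, 245, 245, 245, 245, 245, 245, 243, 240, 238, 238, 236, 53, 38, 157, 155, 154, 244, 245, 246, 246, 248, 247, 247, 247, 247, 248, 248, 247, 241, 240, 238, 236, 239, 241, 241, 238]
```

>>> {"api": "move_arm", "payload": {
  "series": [6, 0, 0, 0.7, 0, 0, 0, 6, 1, 0, 0, 0, 0, 0, 6, 1, 0, 0, 0, 0, 0, 6, 0.8, 0, 0, 0, 0, 0, 6, 0, 0, 0, 0, 0, 0]
}}

```text
time: 27.38
tool_pos: [0.4787, 0.0591, 0.0417]
tcp_rot: [-3.133, -0.227, -0.003]
wrist_force: [-0.2, -0.2, -5.3]
width: 0.798
grip_force: 126.6
```

```bash
cat >> sq.py <<'E'
def meas(c,im,lift=0.):
    r=[]
    for xp,q,v in slotline(c,im,lift):
        y=np.linspace(.0197+.035,.0197-.035,300);sel=(y>.0107)&(y<.0287);d=np.where(sel,np.clip(130-v,0,None),0)
        if d.sum()<200: continue
        px=(q*d[:,None]).sum(0)/d.sum();ln=pc(onz(c,px,.032)[0])
        # slot edges: gradient peaks around
        a=np.where(sel&(v<215))[0]
        # edges of blade strips: use shading 'a' plus outer white->grey steps
        r.append((xp,ln[1]))
    return np.array(r)
E
python3 - <<'E'
from sq import *
plan(pw(-.1157,.02,.0414),98.3)
p,R,s=tool();print(pc(p),s["wrist_force"])
c,im=shot("wrist","w9.png");print(meas(c,im).round(4))
for xp,q,v in slotline(c,im,p[2]-.0414)[::4]: print(round(xp,3),v[::5].astype(int).tolist())
E
```

```text
t=27.4 pos=[0.4787 0.0591 0.0417] yaw=-81.69 q6=1.50 w=0.798 zaxis=[ 0.002   0.0002 -1.    ] 
 turn z(deg)=0.01  shift first= [0.55 0.04 0.03]  shift after turn= [0.55 0.04 0.03] rows 1.0
[-0.1212  0.0204] [-0.1746 -0.2063 -5.3419]
[[-0.08   0.019]
 [-0.075  0.019]
 [-0.07   0.019]
 [-0.065  0.019]
 [-0.06   0.019]
 [-0.055  0.019]
 [-0.05   0.019]
 [-0.045  0.019]
 [-0.04   0.019]
 [-0.035  0.019]
 [-0.03   0.019]
 [-0.025  0.019]]
-0.085 [243, 242, 241, 241, 243, 242, 240, 238, 238, 240, 240, 227, 236, 237, 237, 238, 238, 237, 237, 236, 237, 239, 241, 241, 235, 240, 242, 241, 241, 243, 243, 243, 244, 237, 165, 210, 237, 238, 238, 239, 240, 238, 238, 237, 238, 240, 242, 242, 242, 243, 243, 241, 239, 237, 237, 236, 238, 239, 240, 240]
-0.065 [241, 242, 243, 243, 242, 240, 239, 239, 241, 241, 169, 228, 238, 239, 239, 241, 242, 239, 240, 240, 240, 242, 244, 244, 243, 229, 237, 237, 237, 216, 28, 32, 222, 168, 165, 224, 242, 242, 242, 243, 244, 243, 243, 243, 243, 244, 245, 245, 245, 243, 243, 244, 244, 242, 241, 240, 242, 243, 242, 240]
-0.045 [238, 239, 241, 242, 243, 243, 243, 243, 243, 243, 242, 231, 240, 241, 241, 242, 244, 243, 243, 243, 243, 244, 246, 246, 244, 240, 243, 243, 242, 190, 36, 39, 237, 242, 164, 228, 245, 246, 246, 246, 247, 247, 247, 247, 247, 247, 247, 247, 247, 243, 243, 243, 243, 242, 241, 239, 241, 243, 243, 243]
-0.025 [239, 241, 242, 242, 242, 240, 238, 238, 239, 239, 171, 229, 242, 242, 242, 242, 245, 244, 244, 244, 244, 246, 246, 246, 244, 234, 242, 242, 242, 230, 45, 49, 223, 170, 163, 227, 246, 246, 246, 246, 247, 246, 246, 246, 246, 247, 248, 248, 247, 242, 242, 242, 241, 241, 242, 242, 241, 239, 237, 237]
```

>>> {"api": "move_arm", "payload": {
  "series": [6, 0.3, 0.1, 0, 0, 0, 0, 6, 0.1, 0, 0, 0, 0, 0, 6, 0, 0, 0, 0, 0, 0]
}}

```text
time: 27.8
tool_pos: [0.4799, 0.0587, 0.0415]
tcp_rot: [-3.133, -0.227, 0.005]
wrist_force: [-5.6, 1.4, 6.6]
width: 0.796
grip_force: 127.6
```

>>> {"api": "move_arm", "payload": {
  "series": [6, 0.1, 0, 0, 0, 0, 0, 6, 0, 0, 0, 0, 0, 0, 6, 0, 0, 0, 0, 0, 0]
}}

```text
time: 28.18
tool_pos: [0.4801, 0.0587, 0.0415]
tcp_rot: [-3.133, -0.227, 0.008]
wrist_force: [-7.8, 0.6, 9.0]
width: 0.797
grip_force: 127.8
```

>>> {"api": "move_arm", "payload": {
  "series": [6, 0.1, 0, 0, 0, 0, 0, 6, 0, 0, 0, 0, 0, 0, 6, 0, 0, 0, 0, 0, 0]
}}

```text
time: 28.55
tool_pos: [0.4803, 0.0587, 0.0416]
tcp_rot: [-3.133, -0.227, 0.011]
wrist_force: [-10.7, 0.1, 13.3]
width: 0.795
grip_force: 128.2
```

```bash
python3 - <<'E'
from sq import *
plan(pw(-.1157,.02,.0414),98.3)
p,R,s=tool();print(pc(p),s["wrist_force"],s["torque"])
E
```

```text
t=28.6 pos=[0.4803 0.0587 0.0416] yaw=-81.71 q6=1.50 w=0.795 zaxis=[-0.0069 -0.0003 -1.    ] 
 turn z(deg)=-0.01  shift first= [ 0.4  -0.02  0.02]  shift after turn= [ 0.4  -0.02  0.02] rows 1.0
[-0.1197  0.0198] [-10.6503   0.1194  13.2927] [-0.2974  1.8927 -0.1461]
```

```bash
python3 - <<'E'
from sq import *
c,im=shot("wrist","w10.png");h=cv2.cvtColor(im,cv2.COLOR_BGR2HSV)
for yp in (.075,.06,-.02,-.035):
    for z in(.034,):
        xs=np.arange(-.125,-.075,.001);q=proj(c,[pw(x,yp,z) for x in xs])
        print(yp,[(round(x*1000),int(h[int(b+.5),int(a+.5),1]),int(h[int(b+.5),int(a+.5),2])) for x,(a,b) in zip(xs,q) if 0<=a<559 and 0<=b<419 and -.112<x<-.082])
cv2.imwrite("pics/x2.png",cv2.resize(im[60:240],None,fx=1.4,fy=1.4,interpolation=cv2.INTER_CUBIC))
E
```

```text
0.075 [(-112, 158, 168), (-111, 159, 168), (-110, 159, 168), (-109, 158, 170), (-108, 158, 171), (-107, 158, 177), (-106, 158, 184), (-105, 157, 185), (-104, 157, 183), (-103, 158, 179), (-102, 158, 176), (-101, 160, 174), (-100, 159, 173), (-99, 159, 173), (-98, 159, 172), (-97, 158, 174), (-96, 159, 175), (-95, 160, 155), (-94, 160, 91), (-93, 159, 90), (-92, 160, 89), (-91, 160, 91), (-90, 157, 94), (-89, 57, 166), (-88, 17, 240), (-87, 16, 241), (-86, 16, 241), (-85, 16, 240), (-84, 17, 239), (-83, 17, 241)]
0.06 [(-112, 158, 171), (-111, 161, 170), (-110, 160, 169), (-109, 159, 172), (-108, 159, 173), (-107, 160, 180), (-106, 159, 188), (-105, 158, 190), (-104, 158, 186), (-103, 159, 181), (-102, 158, 178), (-101, 160, 177), (-100, 158, 174), (-99, 158, 174), (-98, 158, 173), (-97, 158, 176), (-96, 158, 176), (-95, 160, 151), (-94, 160, 105), (-93, 163, 89), (-92, 159, 90), (-91, 160, 91), (-90, 159, 93), (-89, 54, 169), (-88, 16, 241), (-87, 16, 241), (-86, 17, 239), (-85, 18, 238), (-84, 18, 239), (-83, 17, 241)]
-0.02 [(-112, 158, 176), (-111, 158, 176), (-110, 158, 178), (-1
[... 272 characters left out ...]
 93), (-93, 162, 93), (-92, 160, 94), (-91, 162, 96), (-90, 158, 97), (-89, 45, 175), (-88, 15, 243), (-87, 15, 243), (-86, 16, 242), (-85, 16, 241), (-84, 16, 240), (-83, 16, 241)]
-0.035 [(-112, 158, 177), (-111, 158, 179), (-110, 158, 179), (-109, 159, 180), (-108, 158, 181), (-107, 158, 182), (-106, 159, 183), (-105, 157, 185), (-104, 157, 188), (-103, 156, 190), (-102, 157, 188), (-101, 158, 184), (-100, 158, 181), (-99, 159, 181), (-98, 159, 181), (-97, 159, 180), (-96, 158, 176), (-95, 161, 138), (-94, 160, 94), (-93, 160, 94), (-92, 157, 94), (-91, 158, 97), (-90, 156, 98), (-89, 46, 177), (-88, 15, 243), (-87, 16, 242), (-86, 16, 241), (-85, 15, 241), (-84, 16, 243), (-83, 13, 243)]
```

View pics/x2.png

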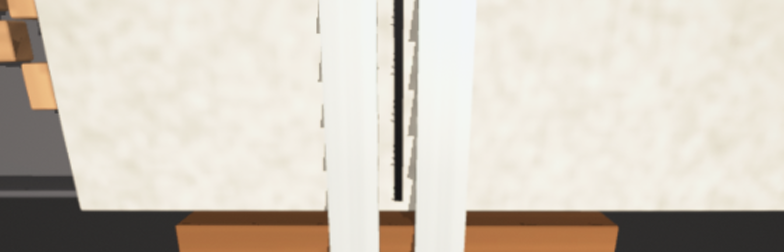

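The face still stands about 3.7 mm off the panel edge, because the stock is dragging on the surface. The line is central in the slot. I'll raise it slightly, go forward to contact, then set it down.

>>> {"api": "move_arm", "payload": {
  "series": [6, -0.2, 0, -0.25, 0, 0, 0, 6, 0, 0, 0, 0, 0, 0, 6, 0, 0, 0, 0, 0, 0]
}}

```text
time: 28.98
tool_pos: [0.4814, 0.0585, 0.0435]
tcp_rot: [3.133, 0.227, 0.0]
wrist_force: [0.0, 0.1, -4.6]
width: 0.801
grip_force: 126.4
```

```bash
python3 - <<'E'
from sq import *
plan(pw(-.116,.0192,.0426),98.3);p,R,s=tool();print(pc(p),s["wrist_force"],s["torque"])
E
```

```text
t=29.0 pos=[0.4814 0.0585 0.0435] yaw=-81.70 q6=1.50 w=0.801 zaxis=[ 0. -0. -1.] 
 turn z(deg)=0.00  shift first= [0.26 0.02 0.09]  shift after turn= [0.26 0.02 0.09] rows 1.0
[-0.1186  0.0194] [ 0.0118  0.071  -4.6459] [0.01   0.0687 0.0182]
```

>>> {"api": "move_arm", "payload": {
  "series": [6, 0.15, 0, 0.05, 0, 0, 0, 6, 0.1, 0, 0, 0, 0, 0, 6, 0, 0, 0, 0, 0, 0]
}}

```text
time: 29.35
tool_pos: [0.4837, 0.0588, 0.043]
tcp_rot: [3.133, 0.228, -0.001]
wrist_force: [-0.1, -0.3, -4.9]
width: 0.801
grip_force: 126.6
```

>>> {"api": "move_arm", "payload": {
  "series": [6, 0.1, 0, 0, 0, 0, 0, 6, 0, 0, 0, 0, 0, 0, 6, 0, 0, 0, 0, 0, 0]
}}

```text
time: 29.72
tool_pos: [0.4838, 0.0589, 0.043]
tcp_rot: [3.133, 0.228, -0.003]
wrist_force: [-5.6, -2.2, -1.9]
width: 0.8
grip_force: 126.8
```

```bash
cat >> sq.py <<'E'
def gap(c,im):
    h=cv2.cvtColor(im,cv2.COLOR_BGR2HSV).astype(int);o=[]
    for yp in (.075,.06,-.02,-.035):
        xs=np.arange(-.105,-.08,.0002);q=proj(c,[pw(x,yp,.034) for x in xs]).astype(np.float32)
        S=cv2.remap(h.astype(np.float32),q[:,:1],q[:,1:],1)[:,0]
        e=xs[np.where(S[:,1]>90)[0][-1]];k=xs[np.where((S[:,2]>130)&(S[:,1]>90))[0][-1]];o.append((yp,round(k*1000,1),round(e*1000,1)))
    return o
E
python3 - <<'E'
from sq import *
plan(pw(-.116,.0192,.0426),98.3);p,R,s=tool();print(pc(p),s["wrist_force"],s["torque"])
c,im=shot("wrist");print(gap(c,im),meas(c,im)[:2])
E
```

```text
t=29.7 pos=[0.4838 0.0589 0.043 ] yaw=-81.68 q6=1.50 w=0.800 zaxis=[-0.0022 -0.0003 -1.    ] 
 turn z(deg)=0.02  shift first= [0.02 0.03 0.03]  shift after turn= [0.02 0.03 0.03] rows 1.0
[-0.1162  0.0195] [-5.5852 -2.1844 -1.9368] [-0.2003  0.9156  0.2414]
[(0.075, np.float64(-91.6), np.float64(-89.6)), (0.06, np.float64(-91.6), np.float64(-89.6)), (-0.02, np.float64(-91.8), np.float64(-89.6)), (-0.035, np.float64(-91.8), np.float64(-89.6))] [[-0.08   0.019]
 [-0.075  0.019]]
```

>>> {"api": "move_arm", "payload": {
  "series": [6, 0, 0, 0.1, 0, 0, 0, 6, 0, 0, 0.07, 0, 0, 0, 6, 0, 0, 0, 0, 0, 0, 6, 0, 0, 0, 0, 0, 0]
}}

```text
time: 30.28
tool_pos: [0.4838, 0.059, 0.0415]
tcp_rot: [3.133, 0.228, -0.004]
wrist_force: [-6.2, -0.6, -1.0]
width: 0.799
grip_force: 127.4
```

```bash
python3 - <<'E'
from sq import *
plan(pw(-.116,.0192,.0414),98.3);p,R,s=tool();print(pc(p),s["wrist_force"],s["torque"])
c,im=shot("wrist");print(gap(c,im))
E
```

```text
t=30.3 pos=[0.4838 0.059  0.0415] yaw=-81.68 q6=1.50 w=0.799 zaxis=[-0.0022 -0.0003 -1.    ] 
 turn z(deg)=0.02  shift first= [0.02 0.04 0.01]  shift after turn= [0.02 0.04 0.01] rows 1.0
[-0.1162  0.0196] [-6.2324 -0.6013 -1.0426] [-0.1532  1.0187  0.1905]
[(0.075, np.float64(-91.0), np.float64(-89.6)), (0.06, np.float64(-91.0), np.float64(-89.6)), (-0.02, np.float64(-91.2), np.float64(-89.6)), (-0.035, np.float64(-91.2), np.float64(-89.6))]
```

>>> {"api": "move_arm", "payload": {
  "series": [6, 0, 0, 0.05, 0, 0, 0, 7.8, 0, 0, 0, 0, 0, 0, 8.54, 0, 0, 0, 0, 0, 0, 8.54, 0, 0, 0, 0, 0, 0, 8.54, 0, 0, 0, 0, 0, 0]
}}

```text
time: 30.95
tool_pos: [0.4855, 0.0591, 0.0414]
tcp_rot: [-3.133, -0.227, -0.002]
wrist_force: [-0.6, 0.2, -0.3]
width: 1.0
grip_force: 0.0
```

>>> {"api": "move_arm", "payload": {
  "series": [8.54, 0, 0, -1, 0, 0, 0, 8.54, 0, 0, -2, 0, 0, 0, 8.54, 0, 0, -3, 0, 0, 0, 8.54, 0, 0, -3, 0, 0, 0, 8.54, 0, 0, 0, 0, 0, 0]
}}

```text
time: 31.58
tool_pos: [0.4876, 0.0592, 0.1347]
tcp_rot: [3.133, 0.227, 0.011]
wrist_force: [-0.5, 0.3, 0.2]
width: 0.999
grip_force: 0.0
```

```bash
python3 - <<'E'
from sq import *
plan(pw(-.05,.0196,.24),98.3);p,R,s=tool();print(pc(p),s["wrist_force"])
c,im=shot("wrist","w11.png");print(gap(c,im),meas(c,im))
for xp,q,v in slotline(c,im,0)[::6]: print(round(xp,3),v[::5].astype(int).tolist())
# handle in the top image
ct,t=shot("top","t4.png");g=t.max(2);w=(g>110).astype(np.uint8);w[:,:160]=0;w[:,215:]=0;w[:235]=0;w[310:]=0
for ce,st,m in blobs(w,30): print("handle",ce,st,cv2.minAreaRect(np.argwhere(m)[:,::-1].astype(np.float32)),onz(ct,ce,.04))
E
```

```text
t=31.6 pos=[0.4876 0.0592 0.1347] yaw=-81.70 q6=1.50 w=0.999 zaxis=[ 0.0071  0.0005 -1.    ] 
 turn z(deg)=0.00  shift first= [  6.31  -0.03 -10.49]  shift after turn= [  6.31  -0.03 -10.49] rows 3.0
[-0.1124  0.0193] [-0.5369  0.3086  0.2056]
[(0.075, np.float64(-91.0), np.float64(-90.2)), (0.06, np.float64(-90.2), np.float64(-90.2)), (-0.02, np.float64(-90.4), np.float64(-90.4)), (-0.035, np.float64(-90.4), np.float64(-90.4))] [[-0.08    0.019 ]
 [-0.075   0.019 ]
 [-0.07    0.019 ]
 [-0.065   0.019 ]
 [-0.06    0.019 ]
 [-0.055   0.019 ]
 [-0.05    0.0189]
 [-0.045   0.019 ]
 [-0.04    0.019 ]
 [-0.035   0.0189]
 [-0.03    0.0189]
 [-0.025   0.0189]]
-0.085 [244, 243, 243, 243, 243, 242, 239, 239, 240, 240, 225, 187, 232, 239, 240, 241, 241, 240, 239, 240, 239, 241, 243, 244, 243, 236, 238, 242, 242, 234, 219, 221, 238, 241, 196, 181, 232, 241, 241, 242, 243, 242, 241, 241, 241, 242, 243, 245, 245, 244, 244, 243, 241, 239, 238, 238, 238, 240, 241, 240]
-0.055 [244, 244, 244, 244, 244, 244, 244, 244, 244, 244, 239, 209, 239, 242, 242, 243, 244, 244, 243, 243, 243, 244, 245, 246, 246, 245, 244, 244, 242, 193, 50, 55, 202, 238, 194, 185, 240, 244, 245, 245, 246, 246, 245, 245, 244, 245, 246, 247, 247, 244, 242, 242, 242, 242, 244, 244, 244, 244, 244, 243]
-0.025 [243, 243, 244, 244, 243, 242, 240, 240, 241, 242, 243, 236, 237, 244, 244, 244, 244, 246, 245, 246, 245, 246, 247, 247, 247, 240, 243, 244, 243, 217, 66, 63, 215, 243, 227, 183, 236, 247, 247, 247, 247, 247, 247, 247, 247, 247, 247, 247, 247, 244, 244, 243, 243, 242, 243, 243, 243, 243, 241, 241]
handle [185.7299 270.1523] [181 246  11  50 348] ((186.03514099121094, 270.4753723144531), (49.081321716308594, 9.04505443572998), 88.63607025146484) [[0.3528 0.2823 0.04  ]]
```

The square is flush: face band 0–1 mm, slot middle within 0.7 mm of the line. Now I'll look at the handle with the wrist camera.

>>> {"api": "move_arm", "payload": {
  "series": [8.54, 0, 0, -4, 0, 0, 0, 8.54, 0, 0, -4.5, 0, 0, 0, 8.54, -1.3, -4.7, 0, 0, 0, 0, 8.54, -1.3, -4.7, 0, 0, 0, 0, 8.54, -1.3, -4.7, 0, 0, 0, 0]
}}

```text
time: 32.3
tool_pos: [0.4244, 0.1936, 0.2147]
tcp_rot: [3.133, 0.226, -0.004]
wrist_force: [-0.3, 0.3, 0.3]
width: 0.999
grip_force: 0.0
```

>>> {"api": "move_arm", "payload": {
  "series": [8.54, -1.3, -4.7, 0, 0, 0, 0, 8.54, -1.3, -4.7, 0, 0, 0, 0, 8.54, 0, 0, 0, 0, 0, 0, 8.54, 0, 0, 0, 0, 0, 0]
}}

```text
time: 32.8
tool_pos: [0.386, 0.2816, 0.2148]
tcp_rot: [3.131, 0.229, -0.003]
wrist_force: [0.1, 0.1, -0.5]
width: 1.0
grip_force: 0.0
```

```bash
cat > hd.py <<'E'
from sq import *
def hmask(c,im,guess,thr=100):
    h=cv2.cvtColor(im,cv2.COLOR_BGR2HSV);w=((h[...,2]>thr)&(h[...,1]<80)).astype(np.uint8)
    k=proj(c,guess)[0]
    b=blobs(w,300);return sorted(b,key=lambda x:np.linalg.norm(x[0]-k))[0]
E
python3 - <<'E'
from hd import *
p,R,s=tool();print(p,s["tcp_rot"],s["q"].round(2))
c,im=shot("wrist","w12.png");print(proj(c,[.353,.282,.04]))
for t in(80,120,160):
    ce,st,m=hmask(c,im,[.353,.282,.04],t);r=cv2.minAreaRect(np.argwhere(m)[:,::-1].astype(np.float32));B=cv2.boxPoints(r);print(t,ce,st,r);P=onz(c,B,.04);print(P[:,:2].tolist())
E
```

```text
[0.386  0.2816 0.2148] [ 3.1315  0.229  -0.003 ] [ 0.58 -0.1   2.04 -0.    1.2   2.  ]
[[277.3363 212.1937]]
80 [277.9637 202.7089] [ 263  144   31  124 1958] ((278.1932678222656, 205.43910217285156), (22.690183639526367, 123.70478820800781), 4.316027641296387)
[[0.28868870027707894, 0.2894979666043396], [0.42187676181809153, 0.2972992493527742], [0.42339745888103264, 0.2757161663159298], [0.2901573674958782, 0.2649019059978557]]
120 [279.746  182.6203] [ 270  147   24   80 1122] ((281.5490417480469, 186.6166534423828), (22.04116439819336, 79.06416320800781), 0.8303154110908508)
[[0.33680242978447916, 0.287441417177726], [0.4180212439054917, 0.29719391628589054], [0.4207732287802624, 0.27629056183246886], [0.33974846487492294, 0.26478367283693294]]
160 [279.9033 184.0644] [271 149  22  77 931] ((281.5198669433594, 187.0015869140625), (16.42751693725586, 77.43262481689453), 4.573921203613281)
[[0.33800664528590685, 0.28730105663228445], [0.4179747950861596, 0.29205233666538344], [0.4190060406128159, 0.27635004745750885], [0.33900474682891024, 0.270308457690153]]
```

```bash
python3 - <<'E'
from hd import *
c=cal("wrist");im=cv2.imread("pics/w12.png");g=im.max(2).astype(int)
for y in range(138,276,6):
    print(y,g[y,256:304:2].tolist())
E
```

```text
138 [51, 51, 51, 51, 51, 51, 50, 51, 51, 51, 51, 51, 51, 51, 51, 51, 51, 51, 51, 50, 51, 51, 51, 51]
144 [51, 51, 51, 51, 51, 51, 51, 51, 65, 96, 95, 94, 89, 86, 84, 83, 77, 74, 62, 51, 52, 51, 50, 51]
150 [51, 51, 51, 51, 50, 50, 40, 38, 164, 195, 146, 178, 171, 168, 163, 155, 141, 184, 192, 76, 51, 51, 51, 51]
156 [52, 51, 51, 51, 51, 42, 30, 46, 180, 119, 176, 201, 200, 202, 203, 199, 184, 185, 186, 64, 51, 51, 51, 51]
162 [51, 51, 50, 51, 51, 36, 30, 31, 41, 74, 186, 198, 201, 201, 202, 197, 155, 141, 109, 52, 51, 51, 51, 51]
168 [50, 51, 51, 51, 52, 48, 38, 30, 30, 111, 196, 199, 201, 202, 201, 192, 129, 51, 51, 51, 51, 51, 51, 51]
174 [51, 51, 51, 51, 51, 50, 32, 29, 34, 134, 199, 199, 200, 202, 200, 183, 76, 52, 51, 51, 50, 51, 51, 51]
180 [51, 50, 51, 51, 50, 43, 30, 30, 44, 171, 197, 199, 199, 201, 197, 168, 61, 51, 51, 51, 51, 51, 51, 51]
186 [51, 51, 51, 52, 51, 39, 30, 30, 62, 183, 197, 199, 200, 201, 193, 136, 51, 51, 51, 52, 51, 51, 52, 51]
192 [51, 51, 51, 50, 50, 31, 29, 31, 107, 192, 198, 198, 201, 200, 186, 101, 50, 51, 51, 51, 51, 51, 51, 52]
198 [51, 51, 51, 52, 5
[... 670 characters left out ...]
, 162, 111, 105, 64, 30, 30, 29, 30, 35, 50, 51, 51, 51, 51]
240 [29, 29, 29, 29, 33, 65, 80, 116, 182, 170, 116, 111, 102, 44, 30, 30, 30, 31, 41, 51, 51, 51, 51, 52]
246 [30, 30, 30, 29, 48, 77, 89, 111, 112, 112, 111, 110, 95, 80, 51, 50, 51, 52, 50, 51, 51, 52, 52, 51]
252 [51, 51, 43, 31, 81, 112, 102, 115, 120, 120, 111, 108, 95, 98, 58, 52, 51, 51, 51, 51, 51, 51, 51, 51]
258 [51, 51, 51, 59, 168, 162, 173, 189, 190, 178, 138, 106, 141, 188, 67, 51, 51, 51, 51, 51, 52, 51, 51, 50]
264 [51, 51, 51, 51, 51, 84, 177, 190, 191, 190, 190, 173, 69, 57, 51, 51, 52, 51, 52, 52, 52, 51, 51, 51]
270 [51, 51, 51, 51, 51, 51, 52, 51, 51, 51, 51, 50, 51, 51, 51, 51, 52, 50, 51, 50, 50, 51, 52, 51]
```

```bash
python3 - <<'E'
from hd import *
c=cal("wrist")
E=onz(c,[[282.7,147.5],[273,267.2]],.04);M=onz(c,[[281.2,168],[276.7,216]],.04);d=M[0]-M[1]
print(E,np.linalg.norm(E[0]-E[1]),E.mean(0),"yaw",np.degrees(np.arctan2(d[1],d[0])),np.degrees(np.arctan2(*(E[0]-E[1])[1::-1])))
Wd=onz(c,[[274.2,168],[288.2,168]],.04);print(np.linalg.norm(Wd[0]-Wd[1]))
plan([.40,.285,.11],96)
E
```

```text
[[0.4195 0.2858 0.04  ]
 [0.2896 0.2776 0.04  ]] 0.13019529995966117 [0.3545 0.2817 0.04  ] yaw 2.9150912104556777 3.6122110055235455
0.013675715803698802
t=32.9 pos=[0.3864 0.2812 0.2151] yaw=-81.71 q6=2.00 w=1.001 zaxis=[-0.0013 -0.0015 -1.    ] 
 turn z(deg)=2.29  shift first= [ 1.42 -0.19 10.51]  shift after turn= [ 1.41 -0.25 10.51] rows 3.0
```

>>> {"api": "move_arm", "payload": {
  "series": [8.54, 0, 0, 0, 0, 0, 5, 8.54, -3.2, -0.25, 3, 0, 0, 0, 8.54, 0, 0, 4, 0, 0, 0, 8.54, 0, 0, 4, 0, 0, 0, 8.54, 0, 0, 0, 0, 0, 0]
}}

```text
time: 33.48
tool_pos: [0.3522, 0.2796, 0.1028]
tcp_rot: [3.136, 0.087, -0.011]
wrist_force: [-0.5, -0.3, 0.0]
width: 0.997
grip_force: 0.0
```

```bash
python3 - <<'E'
from hd import *
plan([.3545,.2817,.023],93.3)
c,im=shot("wrist");g=im.max(2).astype(int)
for x in(.372,.392,.335):
    a=proj(c,[x,.2817+.001*0+.02,.04])[0];b=proj(c,[x,.2617,.04])[0];q=(a+(b-a)*np.linspace(0,1,41)[:,None]).astype(np.float32)
    v=cv2.remap(g.astype(np.float32),q[:,:1],q[:,1:],1).ravel();k=np.where(v>125)[0];print(x,a,v.astype(int).tolist(), "mid y",.3017-.001*(k.min()+k.max())/2 if len(k) else None)
E
```

```text
t=33.5 pos=[0.3522 0.2796 0.1028] yaw=-86.82 q6=2.13 w=0.997 zaxis=[-0.0067 -0.005  -1.    ] 
 turn z(deg)=-0.12  shift first= [ 0.3  -0.23  7.97]  shift after turn= [ 0.3  -0.23  7.97] rows 2.0
0.372 [249.3535 194.2913] [149, 149, 150, 149, 149, 145, 114, 94, 93, 93, 96, 194, 255, 255, 255, 255, 255, 255, 255, 255, 255, 255, 255, 255, 255, 232, 157, 150, 150, 150, 150, 150, 150, 150, 150, 149, 150, 150, 149, 150, 150] mid y 0.2817
0.392 [250.0644 163.5529] [150, 150, 150, 150, 150, 146, 113, 94, 93, 108, 228, 254, 255, 255, 255, 255, 255, 255, 255, 255, 255, 255, 255, 254, 214, 152, 150, 149, 150, 149, 150, 150, 150, 150, 150, 150, 150, 149, 149, 150, 150] mid y 0.2817
0.335 [248.2067 246.3583] [93, 93, 93, 93, 93, 94, 93, 93, 94, 93, 93, 94, 95, 169, 251, 255, 255, 255, 255, 255, 255, 255, 255, 255, 255, 255, 255, 250, 131, 93, 93, 93, 96, 106, 101, 93, 94, 93, 93, 93, 93] mid y 0.2812
```

>>> {"api": "move_arm", "payload": {
  "series": [8.54, 0.3, -0.3, 3, 0, 0, 0, 8.54, 0, 0, 3, 0, 0, 0, 8.54, 0, 0, 1.5, 0, 0, 0, 8.54, 0, 0, 0, 0, 0, 0, 8.54, 0, 0, 0, 0, 0, 0]
}}

```text
time: 34.15
tool_pos: [0.3586, 0.2867, 0.0325]
tcp_rot: [-3.139, -0.09, -0.003]
wrist_force: [-0.3, 0.7, 0.3]
width: 1.004
grip_force: 0.0
```

```bash
python3 - <<'E'
from hd import *
plan([.3545,.2825,.023],93.3)
E
```

```text
t=34.1 pos=[0.3586 0.2867 0.0325] yaw=-86.71 q6=2.13 w=1.004 zaxis=[ 0.002   0.0014 -1.    ] 
 turn z(deg)=-0.01  shift first= [-0.43  0.39  0.95]  shift after turn= [-0.43  0.39  0.95] rows 1.0
```

>>> {"api": "move_arm", "payload": {
  "series": [8.54, -0.4, 0.35, 0.9, 0, 0, 0, 8.54, 0, 0, 0, 0, 0, 0, 8.54, 0, 0, 0, 0, 0, 0]
}}

```text
time: 34.52
tool_pos: [0.3534, 0.2822, 0.0221]
tcp_rot: [-3.14, -0.091, 0.0]
wrist_force: [0.2, -0.7, 0.6]
width: 0.999
grip_force: 0.0
```

>>> {"api": "move_arm", "payload": {
  "series": [0.5, 0, 0, 0, 0, 0, 0, 0.5, 0, 0, 0, 0, 0, 0, 0.5, 0, 0, 0, 0, 0, 0, 0.5, 0, 0, 0, 0, 0, 0, 0.5, 0, 0, 0, 0, 0, 0],
  "grip_force": 60
}}

```text
time: 35.15
tool_pos: [0.3537, 0.2824, 0.0222]
tcp_rot: [-3.14, -0.09, -0.0]
wrist_force: [0.2, 1.2, 1.6]
width: 0.152
grip_force: 58.6
```

>>> {"api": "move_arm", "payload": {
  "series": [0.5, 0, 0, 0, 0, 0, 0, 0.5, 0, 0, 0, 0, 0, 0]
}}

```text
time: 35.4
tool_pos: [0.3537, 0.2824, 0.0222]
tcp_rot: [-3.14, -0.091, -0.0]
wrist_force: [-0.5, 0.8, 2.9]
width: 0.151
grip_force: 58.7
```

```bash
python3 - <<'E'
from hd import *
plan([.3545,.2825,.023],93.3)
E
```

```text
t=35.4 pos=[0.3537 0.2824 0.0222] yaw=-86.70 q6=2.13 w=0.151 zaxis=[ 0.0002  0.0003 -1.    ] 
 turn z(deg)=0.00  shift first= [ 0.08 -0.   -0.08]  shift after turn= [ 0.08 -0.   -0.08] rows 1.0
```

>>> {"api": "move_arm", "payload": {
  "series": [0.5, 0, 0, -2, 0, 0, 0, 0.5, 0, 0, -3, 0, 0, 0, 0.5, 0, 0, -4, 0, 0, 0, 0.5, 0, 0, -4, 0, 0, 0, 0.5, 0, 0, 0, 0, 0, -5]
}}

```text
time: 36.02
tool_pos: [0.3557, 0.2838, 0.1557]
tcp_rot: [-3.13, -0.231, -0.01]
wrist_force: [0.7, 0.9, -2.2]
width: 0.151
grip_force: 58.7
```

>>> {"api": "move_arm", "payload": {
  "series": [0.5, 0, 0, 0, 0, 0, 0, 0.5, 0, 0, 0, 0, 0, 0]
}}

```text
time: 36.28
tool_pos: [0.3528, 0.2817, 0.151]
tcp_rot: [3.132, 0.225, -0.003]
wrist_force: [-0.6, 0.3, -0.9]
width: 0.151
grip_force: 58.6
```

```bash
python3 - <<'E'
from hd import *
plan(pw(-.0225,.0645,.15),98.3)
E
```

```text
t=36.3 pos=[0.3528 0.2817 0.151 ] yaw=-81.77 q6=2.05 w=0.151 zaxis=[-0.0018 -0.0014 -1.    ] 
 turn z(deg)=-0.07  shift first= [19.15 19.41  0.08]  shift after turn= [19.12 19.43  0.08] rows 5.0
```

>>> {"api": "move_arm", "payload": {
  "series": [0.5, 3.8, 3.9, 0, 0, 0, 0, 0.5, 3.8, 3.9, 0, 0, 0, 0, 0.5, 3.8, 3.9, 0, 0, 0, 0, 0.5, 3.8, 3.9, 0, 0, 0, 0, 0.5, 3.9, 3.8, 0, 0, 0, -0.1]
}}

```text
time: 36.9
tool_pos: [0.571, 0.1164, 0.1506]
tcp_rot: [3.133, 0.228, -0.004]
wrist_force: [0.7, 0.5, -1.1]
width: 0.148
grip_force: 58.8
```

>>> {"api": "move_arm", "payload": {
  "series": [0.5, 0, 0, 0, 0, 0, 0, 0.5, 0, 0, 3, 0, 0, 0, 0.5, 0, 0, 2.5, 0, 0, 0, 0.5, 0, 0, 2, 0, 0, 0, 0.5, 0, 0, 0, 0, 0, 0]
}}

```text
time: 37.52
tool_pos: [0.5679, 0.118, 0.0745]
tcp_rot: [3.133, 0.231, -0.009]
wrist_force: [0.8, -0.4, -0.2]
width: 0.149
grip_force: 58.9
```

```bash
python3 - <<'E'
from hd import *
plan(pw(-.0225,.0645,.0555),98.3);p,R,s=tool();print(pc(p),s["wrist_force"])
c,im=shot("wrist","w13.png");g=im.max(2).astype(np.float32)
for xp in(-.06,-.04,0.01,.02):
    for z,n in((.040,"blade"),):
        y=np.arange(.075,.0,-.0015);q=proj(c,[pw(xp,a,z) for a in y]).astype(np.float32);print(xp,cv2.remap(g,q[:,:1],q[:,1:],1).ravel().astype(int).tolist())
E
```

```text
t=37.5 pos=[0.5679 0.118  0.0745] yaw=-81.58 q6=1.59 w=0.149 zaxis=[-0.0054 -0.0008 -1.    ] 
 turn z(deg)=0.12  shift first= [0.2  0.13 1.9 ]  shift after turn= [0.2  0.13 1.9 ] rows 1.0
[-0.0244  0.0658] [ 0.7747 -0.4354 -0.1817]
-0.06 [41, 95, 98, 97, 99, 99, 97, 99, 98, 98, 96, 93, 84, 21, 21, 63, 102, 59, 21, 17, 16, 18, 19, 18, 18, 18, 18, 26, 89, 135, 139, 155, 229, 231, 231, 172, 22, 117, 234, 214, 149, 99, 222, 226, 227, 228, 227, 227, 226, 227]
-0.04 [97, 159, 174, 172, 175, 174, 172, 177, 177, 178, 176, 170, 153, 70, 78, 94, 94, 93, 80, 20, 18, 18, 18, 22, 120, 136, 140, 196, 209, 212, 226, 230, 231, 230, 235, 184, 26, 104, 235, 157, 148, 103, 219, 226, 226, 227, 227, 226, 226, 227]
0.01 [117, 165, 177, 176, 178, 179, 178, 182, 180, 180, 178, 173, 155, 193, 236, 238, 238, 238, 237, 235, 228, 196, 146, 219, 227, 228, 227, 230, 229, 228, 228, 233, 232, 231, 237, 237, 237, 237, 222, 150, 151, 103, 224, 226, 226, 227, 228, 228, 228, 228]
0.02 [118, 165, 178, 177, 177, 179, 179, 181, 180, 181, 179, 173, 156, 145, 177, 174, 200, 237, 236, 236, 236, 224, 143, 225, 228, 230, 228, 231, 231, 230, 231, 234, 234, 232, 233, 231, 230, 228, 225, 219, 217, 207, 228, 227, 228, 228, 230, 230, 229, 229]
```

>>> {"api": "move_arm", "payload": {
  "series": [0.5, 0.15, 0, 1, 0, 0, 0.1, 0.5, 0, 0, 0.8, 0, 0, 0, 0.5, 0, 0, 0, 0, 0, 0, 0.5, 0, 0, 0, 0, 0, 0]
}}

```text
time: 38.08
tool_pos: [0.5722, 0.1181, 0.0593]
tcp_rot: [-3.133, -0.227, -0.0]
wrist_force: [0.4, -0.3, -0.7]
width: 0.156
grip_force: 58.9
```

```bash
python3 - <<'E'
from hd import *
plan(pw(-.0228,.0535,.0554),98.3);p,R,s=tool();print(pc(p),s["wrist_force"])
E
```

```text
t=38.1 pos=[0.5722 0.1181 0.0593] yaw=-81.70 q6=1.59 w=0.156 zaxis=[ 0.0002  0.0001 -1.    ] 
 turn z(deg)=-0.00  shift first= [-0.26  1.18  0.39]  shift after turn= [-0.26  1.18  0.39] rows 1.0
[-0.0202  0.0653] [ 0.3792 -0.2558 -0.6669]
```

>>> {"api": "move_arm", "payload": {
  "series": [0.5, -0.25, 0, 0.35, 0, 0, 0, 0.5, 0, 0.6, 0, 0, 0, 0, 0.5, 0, 0.4, 0, 0, 0, 0, 0.5, 0, 0, 0, 0, 0, 0, 0.5, 0, 0, 0, 0, 0, 0]
}}

```text
time: 38.7
tool_pos: [0.5712, 0.1077, 0.0557]
tcp_rot: [-3.133, -0.227, -0.0]
wrist_force: [1.5, 0.1, -0.4]
width: 0.15
grip_force: 58.9
```

```bash
cat >> hd.py <<'E'
def prof(c,im,xps,z,lo=.07,hi=.03,st=.001):
    g=im.max(2).astype(np.float32);y=np.arange(lo,hi,-st)
    for xp in xps:
        q=proj(c,[pw(xp,a,z) for a in y]).astype(np.float32);print(xp,cv2.remap(g,q[:,:1],q[:,1:],1).ravel().astype(int).tolist())
E
python3 - <<'E'
from hd import *
plan(pw(-.0228,.0525,.0554),98.3);p,R,s=tool();print(pc(p),s["wrist_force"],s["torque"])
c,im=shot("wrist","w14.png");prof(c,im,(.03,.033,.036,.01,.02),.04);print("foot top");prof(c,im,(.03,.034,.038,.01),.0605,.07,.035)
E
```

```text
t=38.7 pos=[0.5712 0.1077 0.0557] yaw=-81.72 q6=1.57 w=0.150 zaxis=[ 0.0002  0.0001 -1.    ] 
 turn z(deg)=-0.02  shift first= [-0.01  0.27  0.03]  shift after turn= [-0.01  0.27  0.03] rows 1.0
[-0.0227  0.0552] [ 1.5146  0.0983 -0.4237] [-0.0049  0.0143 -0.0227]
0.03 [144, 142, 124, 147, 146, 91, 85, 120, 151, 167, 164, 164, 165, 167, 166, 167, 169, 168, 168, 167, 165, 163, 154, 140, 138, 168, 166, 162, 128, 183, 218, 217, 220, 220, 219, 222, 223, 223, 222, 222, 223]
0.033 [137, 137, 123, 154, 163, 117, 87, 117, 149, 163, 160, 159, 160, 161, 161, 162, 164, 161, 162, 162, 161, 158, 153, 139, 138, 167, 170, 165, 175, 227, 228, 228, 228, 228, 228, 228, 227, 227, 225, 223, 222]
0.036 [215, 158, 126, 148, 162, 164, 161, 141, 84, 83, 84, 85, 85, 86, 86, 86, 86, 86, 86, 86, 86, 86, 89, 146, 169, 168, 162, 156, 181, 228, 229, 230, 229, 229, 230, 230, 230, 230, 229, 228, 227]
0.01 [218, 168, 142, 140, 138, 137, 117, 118, 150, 165, 163, 163, 164, 166, 164, 165, 167, 167, 167, 168, 166, 161, 154, 139, 185, 225, 210, 203, 141, 176, 213, 212, 213, 213, 213, 217, 217, 216, 216, 215, 216]
0.02 [2
[... 237 characters left out ...]
, 111, 156, 164, 153, 114, 152, 166, 164, 164, 166, 166, 167, 168, 167, 168, 166, 163, 156, 138, 144, 164, 162, 142, 169, 217, 215, 219, 216, 219, 221, 221]
0.034 [201, 141, 143, 142, 118, 158, 106, 87, 113, 152, 166, 164, 164, 166, 166, 167, 169, 168, 167, 166, 164, 155, 138, 149, 167, 164, 140, 169, 218, 217, 221, 218, 221, 223, 223]
0.038 [228, 149, 136, 136, 127, 165, 158, 122, 101, 122, 139, 137, 135, 136, 135, 129, 138, 128, 135, 136, 134, 125, 121, 173, 167, 169, 153, 228, 229, 229, 229, 229, 230, 230, 230]
0.01 [227, 226, 163, 138, 137, 137, 139, 135, 109, 150, 165, 162, 162, 165, 164, 165, 167, 167, 167, 165, 162, 154, 138, 201, 230, 200, 143, 162, 209, 210, 212, 211, 214, 215, 214]
```

>>> {"api": "move_arm", "payload": {
  "series": [0.5, 0, 0.15, 0.03, 0, 0, 0, 0.5, 0, 0.05, 0, 0, 0, 0, 0.5, 0, 0, 0, 0, 0, 0, 0.5, 0, 0, 0, 0, 0, 0]
}}

```text
time: 39.25
tool_pos: [0.5713, 0.1059, 0.0553]
tcp_rot: [-3.133, -0.227, -0.0]
wrist_force: [-0.4, 0.1, -1.7]
width: 0.153
grip_force: 58.9
```

```bash
python3 - <<'E'
from hd import *
p,R,s=tool();print(p,pc(p));c,im=shot("wrist","w15.png")
for _ in range(4): s=read_state();print(s["wrist_force"],s["torque"]);read_camera("wrist")
prof(c,im,(.01,.02),.04,.05,.036,.0005)
E
```

```text
[0.5713 0.1059 0.0553] [-0.0228  0.0533]
[-0.706  -0.8515 -0.9029] [-0.0355 -0.0333 -0.0301]
[ 0.1272 -0.3925 -1.2091] [ 0.0258  0.0024 -0.0404]
[-0.0903  0.7164 -1.1584] [-0.0048  0.0104  0.0321]
[ 0.6207 -1.441  -1.5186] [-0.0063  0.0098 -0.0733]
0.01 [167, 166, 166, 165, 163, 161, 159, 156, 150, 143, 133, 145, 184, 207, 199, 172, 143, 143, 175, 203, 211, 210, 210, 211, 212, 213, 212, 211, 212]
0.02 [166, 166, 166, 165, 164, 162, 160, 156, 150, 143, 131, 133, 177, 211, 189, 140, 132, 132, 172, 209, 213, 213, 213, 214, 215, 215, 214, 214, 215]
```

>>> {"api": "move_arm", "payload": {
  "series": [0.5, 0, 0.07, 0, 0, 0, 0, 0.5, 0, 0.03, 0, 0, 0, 0, 0.5, 0, 0, 0, 0, 0, 0, 0.5, 0, 0, 0, 0, 0, 0]
}}

```text
time: 40.0
tool_pos: [0.5715, 0.1049, 0.0553]
tcp_rot: [-3.133, -0.227, -0.0]
wrist_force: [-0.4, 0.7, -0.8]
width: 0.148
grip_force: 58.9
```

```bash
python3 - <<'E'
from hd import *
p,R,s=tool();print(p,pc(p));c,im=shot("wrist","w16.png");F=[];T=[]
for _ in range(8): s=read_state();F.append(s["wrist_force"]);T.append(s["torque"]);read_camera("wrist")
print(np.mean(F,0),np.mean(T,0))
prof(c,im,(-.08,.01,.02),.04,.05,.036,.0005);print(meas(c,im)[::3])
E
```

```text
[0.5715 0.1049 0.0553] [-0.0228  0.0523]
[ 0.1581  0.7327 -1.3816] [ 0.0651  0.0112 -0.0135]
-0.08 [86, 86, 86, 86, 86, 86, 85, 84, 83, 81, 78, 74, 71, 70, 72, 75, 78, 88, 124, 177, 197, 166, 102, 40, 16, 13, 11, 10, 11]
0.01 [165, 165, 165, 166, 165, 164, 162, 160, 158, 155, 149, 143, 134, 143, 171, 169, 143, 141, 173, 201, 209, 210, 209, 210, 211, 212, 211, 210, 211]
0.02 [165, 165, 166, 166, 165, 164, 163, 162, 160, 156, 150, 142, 133, 130, 136, 134, 133, 128, 162, 200, 209, 211, 212, 213, 215, 214, 213, 212, 213]
[[-0.085   0.0181]
 [-0.07    0.0182]
 [-0.055   0.0181]
 [-0.04    0.0214]
 [-0.025   0.0181]]
```

Light contact with the blade shows (about 0.7 N), and the blade edge has not moved. I'll set the handle down and release it.

>>> {"api": "move_arm", "payload": {
  "series": [0.5, 0, 0.02, 0.1, 0, 0, 0, 0.5, 0, 0, 0.03, 0, 0, 0, 0.5, 0, 0, 0, 0, 0, 0, 0.5, 0, 0, 0, 0, 0, 0]
}}

```text
time: 40.95
tool_pos: [0.5716, 0.1049, 0.0543]
tcp_rot: [-3.133, -0.227, -0.0]
wrist_force: [-1.8, 1.6, 2.0]
width: 0.154
grip_force: 59.3
```

```bash
python3 - <<'E'
from hd import *
p,R,s=tool();print(p,pc(p));F=[]
for _ in range(4): s=read_state();F.append(s["wrist_force"]);read_camera("wrist")
print(np.mean(F,0))
E
```

```text
[0.5716 0.1049 0.0543] [-0.0227  0.0523]
[-1.6655  2.3686  2.9881]
```

>>> {"api": "move_arm", "payload": {
  "series": [2.5, 0, 0, 0, 0, 0, 0, 4, 0, 0, 0, 0, 0, 0, 4, 0, 0, 0, 0, 0, 0, 4, 0, 0, -1.5, 0, 0, 0, 4, 0, 0, -3, 0, 0, 0]
}}

```text
time: 41.78
tool_pos: [0.5703, 0.1044, 0.0987]
tcp_rot: [3.133, 0.227, -0.005]
wrist_force: [0.2, 0.2, -0.2]
width: 0.466
grip_force: 0.0
```

>>> {"api": "move_arm", "payload": {
  "series": [4, 0, 0, -4, 0, 0, 0, 4, 0, 0, -5, 0, 0, 0, 4, 0, 0, -5, 0, 0, 0, 4, -3, 0, -2, 0, 0, 0, 4, 0, 0, 0, 0, 0, 0]
}}

```text
time: 42.4
tool_pos: [0.5422, 0.1004, 0.263]
tcp_rot: [-3.133, -0.228, -0.01]
wrist_force: [0.3, 0.2, -0.4]
width: 0.467
grip_force: 0.0
```

```bash
python3 - <<'E'
from hd import *
p,R,s=tool();print(p,pc(p),s["width"])
c,im=shot("wrist","w17.png")
for d,n in ((.09,"a"),): print(proj(c,[pw(-.09,.13,.032),pw(.09,.13,.032),pw(.09,-.13,.032),pw(-.09,-.13,.032)]))
prof(c,im,(-.04,.0,.02),.04,.06,.034,.001)
print("bar edges z .072");prof(c,im,(-.06,-.02,.02),.072,.07,.036,.001)
cv2.imwrite("pics/fin.png",cv2.resize(im,(784,588),interpolation=cv2.INTER_CUBIC))
E
```

```text
[0.5422 0.1004 0.263 ] [-0.0524  0.0521] 0.4674258740729581
[[217.4653 201.334 ]
 [207.148   35.3572]
 [457.3503  37.0676]
 [434.1524 201.2996]]
-0.04 [148, 161, 179, 187, 188, 190, 191, 191, 192, 193, 194, 194, 193, 189, 183, 195, 223, 216, 193, 208, 230, 239, 241, 241, 242, 242]
0.0 [148, 157, 183, 196, 196, 198, 198, 199, 201, 203, 203, 204, 202, 195, 184, 189, 221, 221, 194, 223, 239, 242, 243, 243, 244, 244]
0.02 [145, 152, 185, 199, 199, 200, 202, 202, 205, 207, 208, 208, 206, 198, 182, 179, 204, 217, 207, 222, 243, 244, 245, 244, 244, 245]
bar edges z .072
-0.06 [245, 245, 245, 244, 235, 206, 170, 161, 159, 155, 146, 143, 164, 180, 184, 186, 187, 187, 187, 187, 187, 187, 185, 177, 180, 188, 180, 176, 204, 231, 239, 240, 241, 242, 241]
-0.02 [245, 245, 243, 233, 195, 169, 164, 165, 165, 162, 147, 138, 167, 188, 192, 193, 194, 194, 195, 198, 199, 199, 196, 186, 179, 207, 222, 204, 219, 236, 241, 242, 242, 243, 243]
0.02 [244, 240, 220, 186, 173, 167, 165, 165, 164, 162, 153, 144, 166, 193, 199, 200, 201, 202, 205, 207, 208, 208, 205, 191, 172, 213, 239, 222, 222, 242, 245, 244, 244, 245, 246]
```

View pics/fin.png

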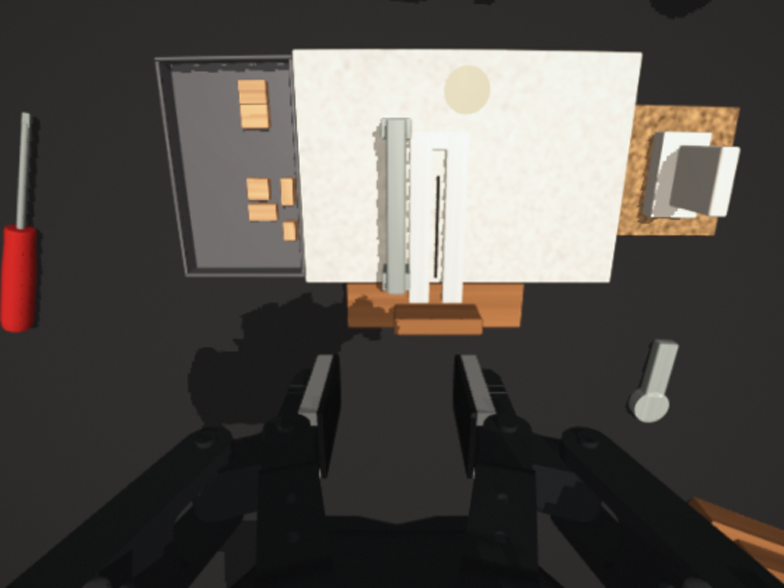

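The final view shows six chips in the tray and the scraper upright on its mat. The line (437,175–278) is central in the slot, the square is flush, and the handle lies along the blade's left side. One last numeric check of the handle's ends.

```bash
python3 - <<'E'
from hd import *
c=cal("wrist")
for p,z in (((397,292.5),.072),((396.5,119),.072),((385,122),.060)): print(pc(onz(c,np.array(p)/1.4-.15,z)[0]))
g=cv2.imread("pics/w17.png").max(2);print(g[196:214,283].tolist())
print("scraper foot",[pc(onz(c,np.array(p)/1.4,.019)[0]) for p in((662,132),(711,132),(645,217),(695,218))],"mat c",[.0009,-.1843])
E
```

```text
[-0.0853  0.0513]
[0.0392 0.0517]
[0.0376 0.0598]
[186, 186, 186, 186, 186, 186, 186, 186, 186, 186, 186, 186, 185, 174, 183, 190, 186, 180]
scraper foot [array([ 0.0326, -0.1621]), array([ 0.0333, -0.203 ]), array([-0.0364, -0.1594]), array([-0.0369, -0.2034])] mat c [0.0009, -0.1843]
```

The handle runs from x' = −85 to +39 mm, so it is wholly on the panel, and the scraper is inside its mat. I'm handing the job in.

```bash
python3 -c "
from workcell import *
print(finish_job())"
```

```text
the job is handed in; nothing more can be done
None
```

I handed the job in with everything done as asked: all six chips in the tray, the scraper upright on its mat, the square flush with the line within about 1 mm of the slot's middle, and the handle on the panel against the blade's left side; I got no verdict back.

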